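# Gauge a reground mincer plate with the ratchet micrometer

### The arm

A 7-joint arm with a two-finger parallel gripper is mounted at the origin on the work surface. World frame = base frame: x ahead of the robot, y to its left, z up, the work surface at z = 0. Lengths are in m, angles in rad, forces in N, time in s.
With the tool pointing down it reaches from about 0.4 to 0.875 m from the base axis. Payload 19.3 kg.
Tool frame: the origin (TCP) lies at the very end of the fingers, on their centre line; the grasp point (between the pads) lies 19 mm behind it; z points along the fingers, y is the direction in which the jaws open and shut (so a half turn about z gives the same grasp; the last joint's range is limited). The gripper opens to 85 mm and grips with 20 to 120 N. Pads are 22 mm wide; open, the fingers measure 114 mm over their backs; the gripper's body (76 mm by 85 mm) begins 54 mm behind the grasp point. The pads swing forward as they close: fully open they stand 13 mm farther back than shut.
Start: joints at [1.259, 0.521, -0.036, 1.599, 0.021, 1.021, -0.113], TCP at [0.15, -0.607, 0.231] pointing down, gripper open.
Joint ranges: [-2.91, 2.91], [-0.3, 2.13], [-1.5, 1.42], [0.17, 2.43], [-1.26, 4.41], [0.16, 1.93], [-2.52, 2.52]. Speed limits (rad/s): [1.89, 1.89, 2.39, 2.39, 3.01, 3.01, 3.01].

### API

Orientations are given as [roll, pitch, yaw] about the fixed x, y, z axes, in that order (R = Rz(yaw) Ry(pitch) Rx(roll)).
In Python, from workcell import bot, grab_frame, calibration, workorder gives the robot as it stands.
- The arm moves only by the tool move_arm, never from a script. Its arguments are lists of equal length, an entry for each row: "jaw": the closure in counts, from 0 (fully open) to 255 (shut); "dp": the shift along the tool's x, y, z in units of 800 mm (1.0 is 800 mm), a list of three; "rotation": the turn, a rotation vector about the tool's x, y, z in units of pi rad (1.0 is pi rad), a list of three. In form: {"jaw": [jaw, ...], "dp": [[dx, dy, dz], ...], "rotation": [[rx, ry, rz], ...]}. A call has 1 to 10 rows; each row shifts and turns the commanded pose from where the row before left it, along the tool's axes as they then stand; what a row does not reach is not made up. A row lasts 1/8 s, in which the tool goes at most 62.5 mm and 10.7 degrees, less where a joint would pass 70% of its speed; a pose out of reach is approached as far as the arm can. A call with a number of a shift or a turn outside -1 to 1 is refused whole. A call with a gripper value outside its range is refused whole. The fingers move at their own pace and stop on an object; "squeeze" is the grip in N (left out, the last holds). Time passes only in rows, so rows that do not move let the fingers close. It gives the time, the measured TCP pose, the force and the opening at its end, in the units of the state.
- bot.observe(): the state, without advancing time (a new reading comes with each control period).
- grab_frame(name): name is "scene" or "side" or "wrist"; returns the picture (400x640x3 uint8, blue, green, red); there is no depth.
- calibration(name): a dict with "camera_matrix" (3x3 intrinsics, pixels), "T" (4x4, takes a point from camera to world coordinates). Camera axes: x right, y down, z forward; pixel columns grow to the right and rows downward; lengths in m; the calibration is good to about 2 mm. A picture is of the moment at which its call begins: read the wrist's pose just before it. calibration takes no time and is no camera call; for the wrist camera it gives the pose at the moment of the call.
- workorder.job_done(): hands the job in, once; it reports no verdict.
The state is a dict: "clock": time; "qpos": joint angles; "qd": joint speeds; "joint_efforts": joint torques, N m; "position": TCP position; "tool_rot": TCP orientation; "force": force on the tool from outside, world axes, zero at the start; "moment": the same for the moment, N m; "grip_width": finger opening in m.
Only numpy, scipy, OpenCV 4.12 (cv2) and the standard library are available. Lean on these libraries where they do the work, as an engineer would, in place of code of your own. Each camera call takes 0.05 s, during which the arm holds its last target. There are 200 camera calls.

### The job

Put the fine-holed mincer plate on the bench micrometer's table and slide it gently home against both locating pins. Then wind the knurled ratchet thimble clockwise until the spindle closes on the plate and the ratchet slips: let it slip a quarter to a third of a turn, then leave the plate clamped. Leave the other mincer parts and the whetstone where they are.

Things in the scene. Friction and masses are not known exactly. Their poses are not given: they have to be found in the camera images.
- gauge: Bench micrometer, fixed: base with a flat ground table, its top 20 mm above the worktop; column at the back, arm over the table, upright micrometer head at the arm's front. Origin: on the head's vertical axis, at worktop height; +x to the back (column), z up. Table: x -0.112 to +0.086 m, 55 mm to either side. Arm and display: 62 to 101 mm high, 40 mm wide, from 14 mm in front of the axis back to the column.
- stop: Locating stop on the table under the arm: two steel pins 8 mm in diameter, 5 mm high, with a bar behind them. A plate slid along the gauge's +x comes to rest in the vee of the two pins. Same origin and axes as gauge.
- nest (a point): Where the centre of the plate's underside lies when the plate touches both pins: on the table's top, 17 mm in front of the head's axis; axes as gauge. The head leaves no room for a gripper above it: put the plate down 45 to 60 mm in front of this point (gauge -x) and slide it in along +x with the fingers behind its rim.
- fine_plate: The plate to measure: round steel mincer plate, 62 mm in diameter, with many small 4.5 mm holes. 11 mm thick when new and reground since: now anywhere between 5.5 and 10.5 mm, which is what is being measured. About 0.14 kg. Origin: centre of the underside, z up.
- coarse_plate: Bystander: round steel mincer plate, 62 mm in diameter, with eight large 11 mm holes, otherwise alike. Origin: centre of the underside.
- spindle: Measuring spindle, 8 mm in diameter, pointing down over the table from the arm. Origin: centre of its lower end face. At the start it stands open just wide enough for the plate, differently each time. It comes down 8 mm per turn of the thimble (quick thread), without rotating, and stays where it is left.
- drum: Graduated aluminium drum of the micrometer head, above the arm and below the ratchet thimble: 18 mm in diameter, 94 to 114 mm above the worktop. It drives the spindle directly: gripping it by-passes the ratchet and crushes. Origin: its underside, on the head's axis.
- thimble_grip (a point): Middle of the knurled steel ratchet thimble on top of the head, on its vertical axis: 20 mm in diameter, 26 mm high (116 to 142 mm above the worktop). Turned clockwise seen from above it takes the drum along and winds the spindle down, against about 0.03 N m. With the spindle on the plate this rises over 0.4 to 0.5 rad to 0.046 N m, where the ratchet slips: clamping force about 15 N.
- ratchet (a joint): How far (rad) the ratchet thimble has slipped clockwise on the drum: 0 at the start, stays 0 while the drum turns along, grows as the ratchet slips.
- mincer_knife: Bystander: four-winged steel mincer knife, 58 mm across, 11 mm high. Origin: centre of the underside.
- ring_nut: Bystander: aluminium ring nut of the mincer, 100 mm over its lugs, 26 mm high. Origin: centre of the underside.
- whetstone: Bystander: brown whetstone on a wooden base, 200 x 75 x 40 mm. Origin: centre of the underside.
Mind the look-alikes: they are no part of the job. There is more than one size of the gauge; the job needs the smaller. Leave any blue look-alike of the fine_plate alone.

How it is judged:
By the outcome, as a careful person would: the job done as asked, in the order asked, and still so for the second after the job is handed in, with the robot touching nothing.
It also fails if it takes over 72 s, if anything falls off the work surface, if the arm or the gripper's body presses on something with over 40 N, if the wrist force passes 120 N, or if a joint passes its speed limit or range.

## Working session

There is one attempt and no reset: what is moved stays moved. The work goes in short steps, Python scripts to look and compute and a tool call to move; the robot and the scene stay as the last step left them, time stands still between calls to the robot, and variables do not carry over. Pictures are saved under pics/ and viewed, about 8 in all and at most 12, crops included, and the job is handed in when it is done.

Besides the shell and the picture viewer there is one more tool, called after "Emit:" in YAML: its name, and indented under it one key for each argument. move_arm: Moves the arm, as the interface text tells. Shifts and turns lie within -1 to 1; 1 stands for 800 mm of shift or pi rad of turn. Its arguments: {"type":"object","properties":{"jaw":{"type":"array","items":{"type":"number"}},"dp":{"type":"array","items":{"type":"array","items":{"type":"number","minimum":-1,"maximum":1}}},"rotation":{"type":"array","items":{"type":"array","items":{"type":"number","minimum":-1,"maximum":1}}},"squeeze":{"type":"number"}},"required":["jaw","dp","rotation"]}

```bash
ls; mkdir -p pics
python3 - <<'E'
from workcell import bot, grab_frame, calibration
import cv2, numpy as np
s=bot.observe(); print({k:np.round(v,3).tolist() for k,v in s.items()})
np.set_printoptions(precision=4,suppress=True)
for n in ("scene","side","wrist"):
    im=grab_frame(n); cv2.imwrite(f"pics/{n}0.png",im)
    c=calibration(n); print(n,c["camera_matrix"],c["T"])
E
```

```text
pics
{'clock': 0.0, 'qpos': [1.259, 0.522, -0.036, 1.6, 0.021, 1.021, -0.113], 'qd': [-0.001, -0.001, 0.0, -0.0, -0.0, 0.002, -0.001], 'joint_efforts': [0.001, -92.709, 1.981, -36.994, 0.018, 0.008, 0.0], 'position': [0.15, -0.607, 0.231], 'tool_rot': [-3.14, 0.0, 0.242], 'force': [-0.628, -0.151, 0.701], 'moment': [-0.024, 0.001, 0.015], 'grip_width': 0.086}
scene [[482.9722   0.     316.2331]
 [  0.     482.9722 196.5644]
 [  0.       0.       1.    ]] [[ 0.3119  0.6041 -0.7334  1.493 ]
 [ 0.9501 -0.2075  0.2331 -0.3262]
 [-0.0113 -0.7694 -0.6386  0.9166]
 [ 0.      0.      0.      1.    ]]
side [[480.1501   0.     320.2758]
 [  0.     480.1501 188.015 ]
 [  0.       0.       1.    ]] [[-0.9993 -0.0159  0.0352  0.5055]
 [-0.0345  0.7754 -0.6305  0.7805]
 [-0.0173 -0.6313 -0.7754  1.0869]
 [ 0.      0.      0.      1.    ]]
wrist [[279.6343   0.     316.2017]
 [  0.     279.6343 202.0753]
 [  0.       0.       1.    ]] [[ 0.2401 -0.924  -0.2975  0.2266]
 [-0.9707 -0.2289 -0.0727 -0.5867]
 [-0.0009  0.3063 -0.9519  0.3737]
 [ 0.      0.      0.      1.    ]]
```

View pics/scene0.png

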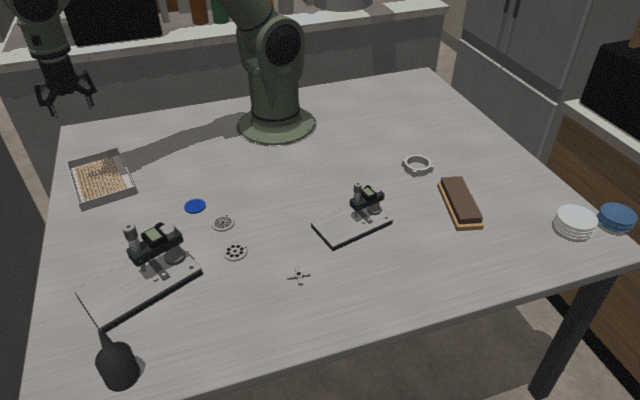

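View pics/side0.png

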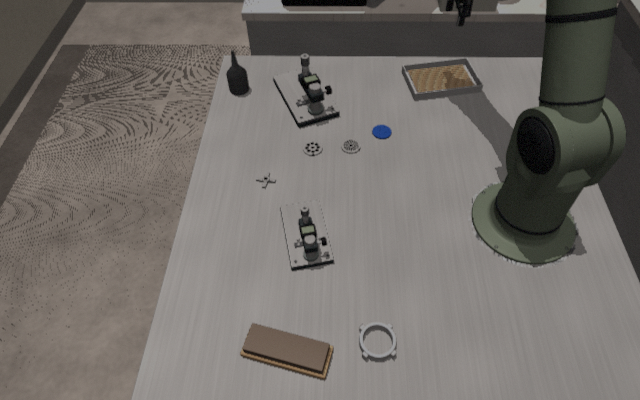

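The scene view shows two gauges, a large one at (140,260) and a small one at (355,215). There are three discs: blue at (195,206), many small holes at (223,223), and large holes at (235,252). The fine-holed plate at (223,223) and the small gauge fit the job, and I'll confirm both in one enlarged mosaic.

```bash
cat > h.py <<'E'
import numpy as np, cv2
from workcell import bot, grab_frame, calibration
np.set_printoptions(precision=4,suppress=True)
def ray(n,uv,c=None):
    c=c or calibration(n); T=c["T"]; d=np.linalg.solve(c["camera_matrix"],[uv[0],uv[1],1.]); return T[:3,3],T[:3,:3]@d
def plane(n,uv,z,c=None):
    o,d=ray(n,uv,c); return o+d*(z-o[2])/d[2]
def two(a,ua,b,ub):
    o,d=ray(a,ua);p,e=ray(b,ub);d=d/np.linalg.norm(d);e=e/np.linalg.norm(e)
    s,t=np.linalg.lstsq(np.c_[d,-e],p-o,rcond=None)[0]; A=o+s*d;B=p+t*e
    return (A+B)/2,np.linalg.norm(A-B)
def proj(n,P,c=None):
    c=c or calibration(n); q=np.linalg.inv(c["T"])@np.r_[P,1]; q=c["camera_matrix"]@q[:3]; return q[:2]/q[2]
E
python3 - <<'E'
from h import *
a=cv2.imread("pics/scene0.png");b=cv2.imread("pics/side0.png")
f=lambda i,x,y,w,h:cv2.resize(i[y:y+h,x:x+w],(400,300),interpolation=cv2.INTER_CUBIC)
m=np.vstack([np.hstack([f(a,300,170,100,75),f(b,255,195,100,75)]),np.hstack([f(a,180,195,80,60),f(b,300,115,100,75)])])
cv2.imwrite("pics/mos.png",m)
print(plane("scene",(223,223),.008),plane("side",(350,146),.008))
E
```

```text
[ 0.4746 -0.2748  0.008 ] [ 0.4677 -0.2675  0.008 ]
```

View pics/mos.png

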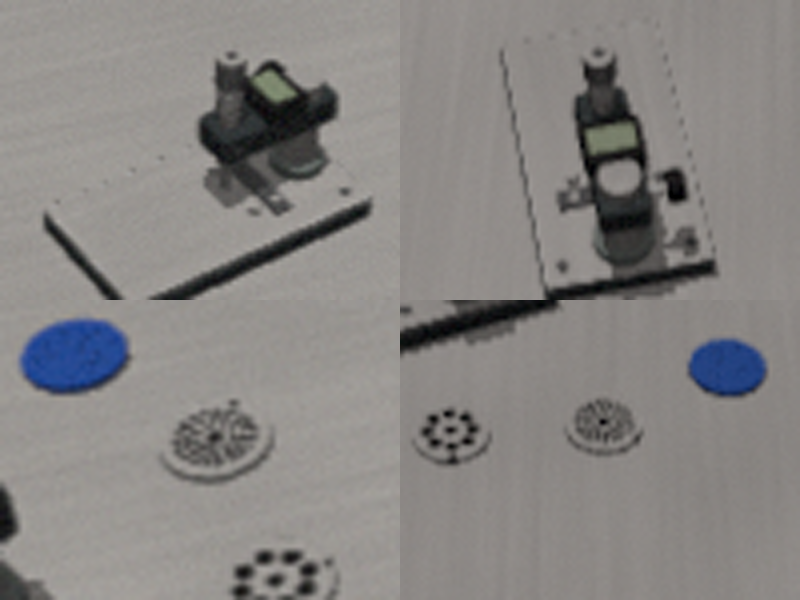

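Confirmed: bottom-left of the mosaic (217,437) is the fine-holed plate, scene (223.4,222.4) and side (351,145.5). The coarse plate is beside it with large holes, and the blue disc is left alone. The thimble of the small gauge has its top at scene (358,184.5), side (304.5,208).

Run:
```python
from h import *
print("plate",two("scene",(223.4,222.4),"side",(351,145.5)))
print("plate z",plane("scene",(223.4,222.4),.008),plane("side",(351,145.5),.008))
th=two("scene",(358,184.5),"side",(304.5,208));print("thimble top",th)
for u in [(311.25,223.25),(392.5,220.75)]: print("sc",plane("scene",u,.02))
c=[plane("side",u,.02) for u in [(280.5,207.5),(319,200),(333.75,260.75),(291.25,268)]]
print(np.array(c)); d=(c[2]+c[3]-c[0]-c[1])/2; print(np.linalg.norm(d),np.degrees(np.arctan2(d[1],d[0])), np.linalg.norm(c[1]-c[0]))
```

```text
plate (array([ 0.465 , -0.2737,  0.0026]), np.float64(0.0022287285473036305))
plate z [ 0.4725 -0.2734  0.008 ] [ 0.4646 -0.2697  0.008 ]
thimble top (array([0.5862, 0.0751, 0.1385]), np.float64(0.003136969137405474))
sc [ 0.5671 -0.0473  0.02  ]
sc [0.6295 0.1661 0.02  ]
[[ 0.6621 -0.015   0.02  ]
 [ 0.5561 -0.0436  0.02  ]
 [ 0.5113  0.1512  0.02  ]
 [ 0.6183  0.1748  0.02  ]]
0.1973868389094515 102.95452145574845 0.10983532814473622
```

Emit:
move_arm:
  jaw: [0, 0, 0, 0, 0, 0, 0, 0, 0, 0]
  dp:
    - [0.0606, -0.0389, 0]
    - [0.0606, -0.0389, 0]
    - [0.0606, -0.0389, 0]
    - [0.0606, -0.0389, 0]
    - [0.0606, -0.0389, 0]
    - [0.0606, -0.0389, 0]
    - [0.0606, -0.0389, 0]
    - [0.0606, -0.0389, 0]
    - [0, 0, 0.06]
    - [0, 0, 0.06]
  rotation:
    - [0, 0, 0]
    - [0, 0, 0]
    - [0, 0, 0]
    - [0, 0, 0]
    - [0, 0, 0]
    - [0, 0, 0]
    - [0, 0, 0]
    - [0, 0, 0]
    - [0, 0, 0]
    - [0, 0, 0]

```text
clock: 1.4
position: [0.4671, -0.2717, 0.1343]
tool_rot: [3.141, -0.001, 0.243]
force: [0.7, -1.0, -1.3]
grip_width: 0.0853
```

Run:
```python
from h import *
s=bot.observe();print(s["position"],s["tool_rot"],s["qpos"])
c=calibration("wrist"); im=grab_frame("wrist"); cv2.imwrite("pics/w1.png",im)
print(proj("wrist",[.467,-.272,.008],c), c["T"][:3,3]); np.savez("w1.npz",**c)
```

```text
[ 0.4671 -0.2717  0.1343] [ 3.1409 -0.0009  0.2431] [ 0.5285  0.5193 -0.1506  1.9065  0.1128  0.7227 -1.0148]
[317.3687 195.7058] [ 0.544  -0.2515  0.2772]
```

View pics/w1.png

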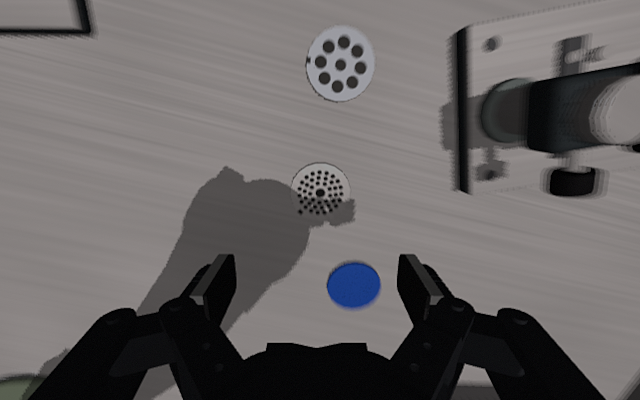

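The wrist view shows the fine plate at (320,193), between the fingers' lines. The coarse plate is at (340,63) and the blue one at (354,285).

Run:
```python
from h import *
im=grab_frame("wrist"); s=bot.observe(); c=calibration("wrist")
print(s["position"],s["tool_rot"])
hsv=cv2.cvtColor(im,cv2.COLOR_BGR2HSV); g=cv2.cvtColor(im,cv2.COLOR_BGR2GRAY)
# centre of small holes: dark blobs near
roi=np.zeros_like(g); cv2.circle(roi,(320,193),27,255,-1)
m=((g<70)&(roi>0)).astype(np.uint8)
n,l,st,ce=cv2.connectedComponentsWithStats(m)
b=[(ce[i],st[i,4]) for i in range(1,n) if st[i,4]<60]
big=max(b,key=lambda t:t[1]); print(len(b),big)
print("mean",np.mean([x[0] for x in b],0))
for u in (big[0],): print(plane("wrist",u,.008,c), proj("wrist",s["position"],c))
cv2.imwrite("pics/w2.png",im)
```

```text
[ 0.4644 -0.2709  0.1315] [-3.137   0.0053  0.2425]
34 (array([310.5965, 203.614 ]), np.int32(57))
mean [322.5806 189.5725]
[ 0.4545 -0.266   0.008 ] [317.7963 257.7865]
```

Emit:
move_arm:
  jaw: [60, 60]
  dp:
    - [0, 0, 0]
    - [0, 0, 0]
  rotation:
    - [0, 0, 0]
    - [0, 0, 0]

```text
clock: 1.75
position: [0.4674, -0.2729, 0.1372]
tool_rot: [3.14, -0.002, 0.241]
force: [0.7, 0.3, -0.4]
grip_width: 0.0656
```

Run:
```python
from h import *
for i in range(3):
    s=bot.observe(); c=calibration("wrist"); im=grab_frame("wrist")
    print(s["position"],s["tool_rot"],c["T"][:3,3],s["force"],s["joint_efforts"],s["grip_width"])
cv2.imwrite("pics/w3.png",im); np.savez("w3.npz",**c)
cv2.imwrite("pics/w3c.png",cv2.resize(im[140:290,200:440],(720,450),interpolation=cv2.INTER_CUBIC))
```

```text
[ 0.4674 -0.2729  0.1372] [ 3.1398 -0.002   0.2413] [ 0.5441 -0.2527  0.2802] [ 0.6773  0.2631 -0.3735] [ -0.171  -82.511   -0.3576 -28.511    0.0032   0.0424   0.0086] 0.06555879230219479
[ 0.4673 -0.2728  0.1371] [ 3.1399 -0.0019  0.2413] [ 0.544  -0.2527  0.2801] [ 0.2538 -0.0837 -0.6603] [ -0.0956 -83.2169  -0.3562 -28.7423   0.0035   0.0411   0.0092] 0.06534625238187505
[ 0.4672 -0.2727  0.1368] [ 3.1401 -0.0017  0.2414] [ 0.5439 -0.2526  0.2798] [-0.3158  0.3432  0.3418] [ -0.0374 -83.7096  -0.3488 -28.8476   0.0056   0.0336   0.008 ] 0.06566492605762242
```

View pics/w3c.png

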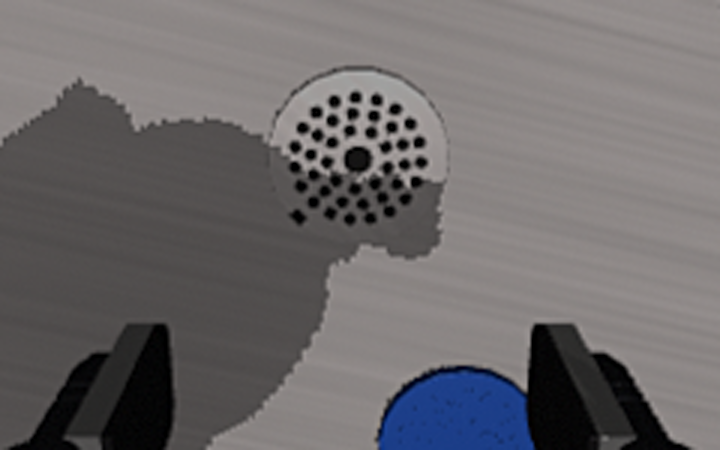

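The crop shows the fine plate's centre hole at crop (357,159), which is wrist (319,193). The plate's rim is clear on both sides.

Run:
```python
from h import *
c=dict(np.load("w3.npz")); T=np.array([.4672,-.2727]); p=plane("wrist",(319,193),.008,c); d=p[:2]-T
x=np.array([.9711,.2388]);y=np.array([.2388,-.9711]); print(p,d@x,d@y)
# rim extents left/right, for radius check
for u in [(200+270/3,140+150/3),(200+448/3,140+150/3)]: print(plane("wrist",u,.005,c))
```

```text
[ 0.4696 -0.2742  0.008 ] 0.001993274137395186 0.0020782702608664475
[ 0.4648 -0.2451  0.005 ]
[ 0.4793 -0.3037  0.005 ]
```

Emit:
move_arm:
  jaw: [50, 50, 50, 50, 50, 55, 55, 60]
  dp:
    - [0.0025, 0.0025, 0.04]
    - [0, 0, 0.04]
    - [0, 0, 0.04]
    - [0, 0, 0.03]
    - [0, 0, 0.01]
    - [0, 0, 0.003]
    - [0, 0, 0]
    - [0, 0, 0]
  rotation:
    - [0, 0, 0]
    - [0, 0, 0]
    - [0, 0, 0]
    - [0, 0, 0]
    - [0, 0, 0]
    - [0, 0, 0]
    - [0, 0, 0]
    - [0, 0, 0]
  squeeze: 20

```text
clock: 2.9
position: [0.4694, -0.274, 0.0057]
tool_rot: [3.141, -0.001, 0.242]
force: [1.3, -1.2, -0.7]
grip_width: 0.0654
```

Run:
```python
from h import *
s=bot.observe();print(s["position"],s["tool_rot"],s["force"],s["grip_width"])
im=grab_frame("wrist"); cv2.imwrite("pics/w4.png",cv2.resize(im[150:350,160:480],(800,500),interpolation=cv2.INTER_CUBIC))
```

```text
[ 0.4694 -0.274   0.0057] [ 3.1409 -0.0008  0.2417] [ 1.2525 -1.2114 -0.6769] 0.06542057662036002
```

View pics/w4.png

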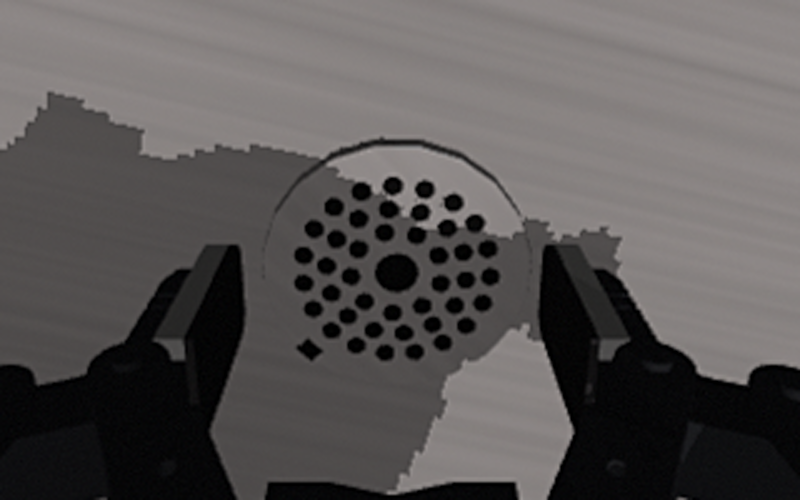

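The plate is centred between the pads: rim columns 265–528, pads 243–541. By scale the fingertips still stand above the plate, so I'm lowering with force checks.

Emit:
move_arm:
  jaw: [60, 60, 60, 60]
  dp:
    - [0.001, 0.001, 0.005]
    - [0, 0, 0.003]
    - [0, 0, 0]
    - [0, 0, 0]
  rotation:
    - [0, 0, 0]
    - [0, 0, 0]
    - [0, 0, 0]
    - [0, 0, 0]

```text
clock: 3.45
position: [0.4699, -0.2743, -0.0016]
tool_rot: [-3.141, 0.0, 0.242]
force: [0.6, 0.1, 0.8]
grip_width: 0.0648
```

Emit:
move_arm:
  jaw: [60, 60]
  dp:
    - [0, 0, 0.0015]
    - [0, 0, 0]
  rotation:
    - [0, 0, 0]
    - [0, 0, 0]

```text
clock: 3.7
position: [0.4699, -0.2743, -0.0028]
tool_rot: [-3.142, 0.0, 0.242]
force: [-0.5, -0.1, 0.6]
grip_width: 0.0652
```

Emit:
move_arm:
  jaw: [60, 60]
  dp:
    - [0, 0, 0.0015]
    - [0, 0, 0]
  rotation:
    - [0, 0, 0]
    - [0, 0, 0]

```text
clock: 3.95
position: [0.4699, -0.2743, -0.004]
tool_rot: [-3.141, 0.0, 0.242]
force: [-0.2, -0.7, -0.7]
grip_width: 0.065
```

Emit:
move_arm:
  jaw: [60, 60]
  dp:
    - [0, 0, 0.0012]
    - [0, 0, 0]
  rotation:
    - [0, 0, 0]
    - [0, 0, 0]

```text
clock: 4.2
position: [0.4699, -0.2743, -0.0049]
tool_rot: [-3.141, 0.0, 0.242]
force: [-0.3, -0.6, -0.1]
grip_width: 0.0652
```

Emit:
move_arm:
  jaw: [60, 60]
  dp:
    - [0, 0, 0.0012]
    - [0, 0, 0]
  rotation:
    - [0, 0, 0]
    - [0, 0, 0]

```text
clock: 4.45
position: [0.4699, -0.2743, -0.0059]
tool_rot: [-3.142, 0.0, 0.242]
force: [0.3, 0.2, -0.2]
grip_width: 0.0649
```

Emit:
move_arm:
  jaw: [60, 60]
  dp:
    - [0, 0, 0.0012]
    - [0, 0, 0]
  rotation:
    - [0, 0, 0]
    - [0, 0, 0]

```text
clock: 4.7
position: [0.47, -0.2743, -0.0064]
tool_rot: [3.141, -0.0, 0.242]
force: [-2.0, 1.0, 12.4]
grip_width: 0.0651
```

Worktop contact was felt (12 N) at TCP −6.3 mm, so the tips are about 6.2 mm back at this opening. I'm backing off 2 mm and closing.

Emit:
move_arm:
  jaw: [60, 75, 90, 90, 90, 90]
  dp:
    - [0, 0, -0.0025]
    - [0, 0, 0]
    - [0, 0, 0]
    - [0, 0, 0]
    - [0, 0, 0]
    - [0, 0, 0]
  rotation:
    - [0, 0, 0]
    - [0, 0, 0]
    - [0, 0, 0]
    - [0, 0, 0]
    - [0, 0, 0]
    - [0, 0, 0]
  squeeze: 30

```text
clock: 5.45
position: [0.4701, -0.2743, -0.0042]
tool_rot: [3.141, -0.0, 0.242]
force: [-3.7, 1.6, 15.9]
grip_width: 0.0606
```

Run:
```python
from h import *
s=bot.observe();print(s["position"],s["tool_rot"],s["force"],s["grip_width"],s["qpos"])
```

```text
[ 0.4701 -0.2743 -0.0042] [ 3.1413 -0.0002  0.2417] [-3.727   1.6389 15.8546] 0.060626213782138956 [ 0.4959  0.7563 -0.1058  1.9459  0.1685  0.4475 -1.0624]
```

Emit:
move_arm:
  jaw: [90, 90, 90, 90]
  dp:
    - [0, 0, -0.002]
    - [0, 0, -0.01]
    - [0, 0, -0.03]
    - [0, 0, 0]
  rotation:
    - [0, 0, 0]
    - [0, 0, 0]
    - [0, 0, 0]
    - [0, 0, 0]

```text
clock: 5.95
position: [0.4708, -0.2748, 0.0303]
tool_rot: [3.14, -0.002, 0.242]
force: [0.3, 0.4, -1.9]
grip_width: 0.06
```

Run:
```python
from h import *
s=bot.observe();print(s["position"],s["tool_rot"],s["force"],s["grip_width"])
im=grab_frame("wrist"); cv2.imwrite("pics/w5.png",cv2.resize(im[150:350,160:480],(800,500),interpolation=cv2.INTER_CUBIC))
```

```text
[ 0.4708 -0.2748  0.0303] [ 3.14   -0.0019  0.2415] [ 0.2814  0.4352 -1.9456] 0.06003323215746248
```

View pics/w5.png

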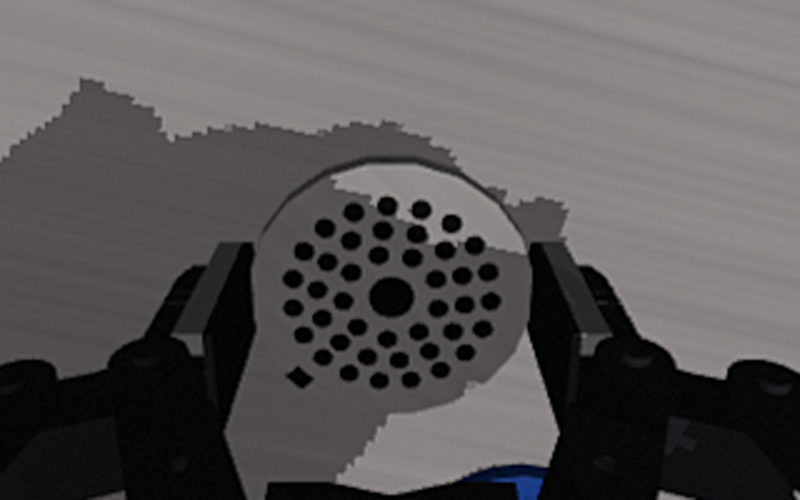

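The plate is held, with its centre hole at crop (391,297). I'm carrying it high to in front of the small gauge, then turning.

Emit:
move_arm:
  jaw: [90, 90, 90, 90, 90, 90, 90, 90, 90]
  dp:
    - [0, 0, -0.06]
    - [0, 0, -0.06]
    - [0.0403, -0.047, -0.005]
    - [0.0403, -0.047, -0.005]
    - [0.0403, -0.047, -0.005]
    - [0.0403, -0.047, -0.005]
    - [0.0403, -0.047, -0.005]
    - [0.0403, -0.047, -0.005]
    - [0, 0, 0]
  rotation:
    - [0, 0, 0]
    - [0, 0, 0]
    - [0, 0, 0]
    - [0, 0, 0]
    - [0, 0, 0]
    - [0, 0, 0]
    - [0, 0, 0]
    - [0, 0, 0]
    - [0, 0, 0]

```text
clock: 7.12
position: [0.6047, -0.0043, 0.1481]
tool_rot: [-3.14, -0.0, 0.247]
force: [-0.7, -1.0, -2.2]
grip_width: 0.0597
```

Emit:
move_arm:
  jaw: [90, 90, 90, 90, 90, 90, 90, 90, 90, 90]
  dp:
    - [0, 0, 0]
    - [0, 0, 0]
    - [0, 0, 0]
    - [0, 0, 0]
    - [0, 0, 0]
    - [0, 0, 0]
    - [0, 0, 0]
    - [0, 0, 0]
    - [0, 0, 0]
    - [0, 0, 0]
  rotation:
    - [0, 0, -0.055]
    - [0, 0, -0.055]
    - [0, 0, -0.055]
    - [0, 0, -0.055]
    - [0, 0, -0.055]
    - [0, 0, -0.055]
    - [0, 0, -0.055]
    - [0, 0, -0.055]
    - [0, 0, -0.055]
    - [0, 0, 0]

```text
clock: 8.38
position: [0.6033, -0.0096, 0.148]
tool_rot: [-3.14, -0.001, 1.795]
force: [0.3, -0.4, -0.9]
grip_width: 0.0598
```

Emit:
move_arm:
  jaw: [90, 90]
  dp:
    - [0, 0, 0]
    - [0, 0, 0]
  rotation:
    - [0, 0, 0]
    - [0, 0, 0]

```text
clock: 8.62
position: [0.6037, -0.009, 0.1487]
tool_rot: [-3.141, 0.0, 1.795]
force: [0.5, -0.6, -1.2]
grip_width: 0.0598
```

Run:
```python
from h import *
s=bot.observe();c=calibration("wrist");im=grab_frame("wrist")
print(s["position"],s["tool_rot"],s["force"],s["grip_width"],s["qpos"],c["T"][:3,3])
np.savez("w6.npz",pos=s["position"],**c); cv2.imwrite("pics/w6.png",im)
print("axis pred",proj("wrist",[.585,.0775,.142],c))
```

```text
[ 0.6037 -0.009   0.1487] [-3.1414  0.0001  1.7946] [ 0.4958 -0.6465 -1.176 ] 0.059806081710675335 [ 0.2922  0.6361 -0.5532  1.7119  0.4064  0.9105 -0.2032] [0.5868 0.069  0.2916]
axis pred [316.2123  93.5219]
```

View pics/w6.png

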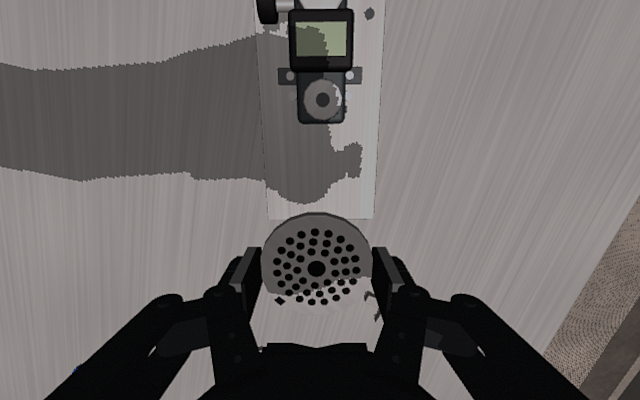

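The wrist view shows the thimble top at (323,100), the locating pins at (290,75) and (350,75), the table's front corners at (268,218) and (374,218), and the plate's centre hole at (316,268).

Run:
```python
from h import *
c=dict(np.load("w6.npz")); im=cv2.imread("pics/w6.png")
sub=cv2.cvtColor(im[70:130,290:360],cv2.COLOR_BGR2GRAY)
cc=cv2.HoughCircles(cv2.resize(sub,None,fx=4,fy=4,interpolation=cv2.INTER_CUBIC),cv2.HOUGH_GRADIENT,1,40,param1=100,param2=25,minRadius=60,maxRadius=95)
print(None if cc is None else cc/4+np.array([290,70,0]))
A=plane("wrist",(323,100),.142,c);print("axis",A)
pl,pr=plane("wrist",(290,75),.025,c),plane("wrist",(350,75),.025,c); mid=(pl+pr)/2
print("pins",pl,pr,np.linalg.norm(pl-pr))
fl,fr=plane("wrist",(268,218),.02,c),plane("wrist",(374,218),.02,c);print("front",fl,fr,np.linalg.norm(fl-fr))
bl,br=plane("wrist",(258,45),.02,c),plane("wrist",(384,20),.02,c);
for a,b in((fl,bl),(fr,br)): print("edge heading",np.degrees(np.arctan2(*(b-a)[[1,0]])))
d=fr-fl;print("front normal",np.degrees(np.arctan2(d[1],d[0]))+90)
d=pr-pl;print("pin normal",np.degrees(np.arctan2(d[1],d[0]))+90)
h=np.radians(103);g=np.array([np.cos(h),np.sin(h)]);l=np.array([-g[1],g[0]])
for n,p in(("axis",A),("pins",mid),("frontmid",(fl+fr)/2)): print(n,p[:2]@g,p[:2]@l)
pos=np.load("w6.npz")["pos"]; pc=plane("wrist",(316,268),pos[2]+.014,c); print("plate c",pc,(pc[:2]-pos[:2])@g,(pc[:2]-pos[:2])@l)
```

```text
[[[323.375  99.625  19.95 ]]]
axis [0.589  0.0753 0.142 ]
pins [0.5579 0.0938 0.025 ] [0.609  0.1054 0.025 ] 0.05241694521307423
front [ 0.5616 -0.0445  0.02  ] [ 0.669 -0.02   0.02 ] 0.11021045403438255
edge heading 102.92243355078898
edge heading 103.79920962266289
front normal 102.84285971922849
pin normal 102.86946041221184
axis -0.0591324672584657 -0.5908461535055586
pins -0.034190922056641926 -0.5909159736414072
frontmid -0.16986524239217543 -0.5922756379916762
plate c [ 0.6042 -0.007   0.1627] 0.0018419447927704162 -0.0009077240218318143
```

Emit:
move_arm:
  jaw: [90, 90, 90, 90, 90, 90, 90]
  dp:
    - [0.017, 0.005, 0.03]
    - [0, 0, 0.04]
    - [0, 0, 0.04]
    - [0, 0, 0.03]
    - [0, 0, 0.016]
    - [0, 0, 0]
    - [0, 0, 0]
  rotation:
    - [0, 0, 0]
    - [0, 0, 0]
    - [0, 0, 0]
    - [0, 0, 0]
    - [0, 0, 0]
    - [0, 0, 0]
    - [0, 0, 0]

```text
clock: 9.55
position: [0.6052, 0.0053, 0.025]
tool_rot: [3.14, 0.0, 1.797]
force: [0.7, 0.4, -2.0]
grip_width: 0.0601
```

Emit:
move_arm:
  jaw: [90, 90]
  dp:
    - [0, 0, 0.004]
    - [0, 0, 0]
  rotation:
    - [0, 0, 0]
    - [0, 0, 0]

```text
clock: 9.8
position: [0.6047, 0.0051, 0.021]
tool_rot: [3.141, 0.0, 1.797]
force: [-0.3, 0.3, -1.2]
grip_width: 0.0597
```

Emit:
move_arm:
  jaw: [90, 90]
  dp:
    - [0, 0, 0.0015]
    - [0, 0, 0]
  rotation:
    - [0, 0, 0]
    - [0, 0, 0]

```text
clock: 10.05
position: [0.6046, 0.0052, 0.0196]
tool_rot: [-3.142, -0.0, 1.797]
force: [0.0, -0.2, -2.3]
grip_width: 0.06
```

Emit:
move_arm:
  jaw: [90, 90]
  dp:
    - [0, 0, 0.0015]
    - [0, 0, 0]
  rotation:
    - [0, 0, 0]
    - [0, 0, 0]

```text
clock: 10.3
position: [0.6046, 0.0052, 0.0183]
tool_rot: [-3.141, -0.0, 1.797]
force: [0.1, -0.1, -1.8]
grip_width: 0.0598
```

Emit:
move_arm:
  jaw: [90, 90]
  dp:
    - [0, 0, 0.0015]
    - [0, 0, 0]
  rotation:
    - [0, 0, 0]
    - [0, 0, 0]

```text
clock: 10.55
position: [0.6046, 0.0052, 0.0171]
tool_rot: [-3.141, -0.0, 1.797]
force: [0.6, 0.6, -1.7]
grip_width: 0.06
```

Emit:
move_arm:
  jaw: [90, 90]
  dp:
    - [0, 0, 0.001]
    - [0, 0, 0]
  rotation:
    - [0, 0, 0]
    - [0, 0, 0]

```text
clock: 10.8
position: [0.6046, 0.0052, 0.0164]
tool_rot: [-3.142, -0.0, 1.797]
force: [-0.7, -1.0, -1.4]
grip_width: 0.0597
```

Emit:
move_arm:
  jaw: [90, 90]
  dp:
    - [0, 0, 0.001]
    - [0, 0, 0]
  rotation:
    - [0, 0, 0]
    - [0, 0, 0]

```text
clock: 11.05
position: [0.6047, 0.0052, 0.016]
tool_rot: [3.141, 0.0, 1.797]
force: [-2.0, -0.5, 8.3]
grip_width: 0.0598
```

Emit:
move_arm:
  jaw: [90, 90]
  dp:
    - [0, 0, 0.001]
    - [0, 0, 0]
  rotation:
    - [0, 0, 0]
    - [0, 0, 0]

```text
clock: 11.3
position: [0.6048, 0.0052, 0.0159]
tool_rot: [3.141, 0.001, 1.797]
force: [-6.9, -1.2, 21.7]
grip_width: 0.0596
```

The plate is seated on the table. I'm releasing, lifting, backing off, half closing the jaws and tilting the tool by 6° so its body keeps clear of the head.

Emit:
move_arm:
  jaw: [90, 40, 40, 40, 40, 190, 190, 190, 190, 190]
  dp:
    - [0, 0, -0.0015]
    - [0, 0, 0]
    - [0, 0, 0]
    - [0, 0, -0.02]
    - [0, 0, -0.03]
    - [-0.04, 0, 0]
    - [-0.035, 0, 0]
    - [0, 0, 0]
    - [0, 0, 0]
    - [0, 0, 0]
  rotation:
    - [0, 0, 0]
    - [0, 0, 0]
    - [0, 0, 0]
    - [0, 0, 0]
    - [0, 0, 0]
    - [0, 0, 0]
    - [0, 0, 0]
    - [0, 0.0333, 0]
    - [0, 0, 0]
    - [0, 0, 0]

```text
clock: 12.55
position: [0.6181, -0.0526, 0.0565]
tool_rot: [3.141, -0.103, 1.797]
force: [-0.1, 0.2, -0.3]
grip_width: 0.0216
```

Run:
```python
from h import *
s=bot.observe();c=calibration("wrist");im=grab_frame("wrist")
print(s["position"],s["tool_rot"],s["force"],s["grip_width"],s["qpos"],c["T"][:3,3])
np.savez("w7.npz",pos=s["position"],**c); cv2.imwrite("pics/w7.png",im)
h=np.radians(103);g=np.array([np.cos(h),np.sin(h)]);l=np.array([-g[1],g[0]])
e=[-.0591,-.591]; p=s["position"][:2]; print("tcp gauge",p@g-e[0],p@l-e[1])
gp=np.array([-.070,0]);P=(gp[0]+e[0])*g+e[1]*l; print("plate pred px",proj("wrist",[*P,.028],c))
cv2.imwrite("pics/w7c.png",cv2.resize(im[60:360,160:480],(640,600)))
```

```text
[ 0.6181 -0.0526  0.0565] [ 3.1413 -0.1033  1.7974] [-0.0658  0.2311 -0.3031] 0.02157143834264014 [ 0.41    0.8112 -0.5654  1.6808  0.4204  0.8032 -0.0845] [0.6043 0.0105 0.2067]
tcp gauge -0.1312191218321644 0.0006185753408642913
plate pred px [315.5899 148.3527]
```

View pics/w7c.png

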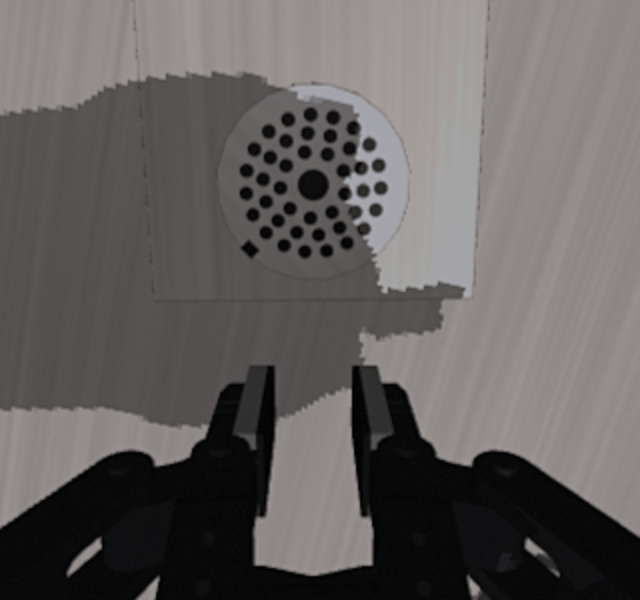

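The crop shows the plate resting flat on the table with its centre at crop (313,184). It is laterally centred between the table edges (146 and 479 at that row) and on the fingers' midline (313).

Emit:
move_arm:
  jaw: [190, 190, 190, 190, 190]
  dp:
    - [-0.0022, 0, 0.0215]
    - [-0.0022, 0, 0.0215]
    - [0.0122, 0, 0.0013]
    - [0, 0, 0]
    - [0, 0, 0]
  rotation:
    - [0, 0, 0]
    - [0, 0, 0]
    - [0, 0, 0]
    - [0, 0, 0]
    - [0, 0, 0]

```text
clock: 13.22
position: [0.6161, -0.0435, 0.0219]
tool_rot: [3.141, -0.104, 1.797]
force: [0.0, -0.0, -0.6]
grip_width: 0.0216
```

```bash
cat > st.py <<'E'
from h import *
s=bot.observe()
h=np.radians(103);g=np.array([np.cos(h),np.sin(h)]);l=np.array([-g[1],g[0]])
p=s["position"][:2]; print("tcp gauge",p@g+.0591,p@l+.591,s["position"][2],"F g",s["force"][:2]@g,s["force"][:2]@l,s["force"][2],"w",s["grip_width"],"Mz",s["moment"][2],"q7",s["qpos"][6],"tau7",s["joint_efforts"][4:],s["tool_rot"],s["clock"])
E
python3 st.py
```

```text
tcp gauge -0.12190027718966227 0.00043255273065168076 0.02185620919797262 F g -0.012057810524189106 -0.008103781382108597 -0.5944588723738151 w 0.021608648861224454 Mz 0.010114870217108244 q7 -0.1158059497043087 tau7 [-0.4178 -0.0927 -0.0353] [ 3.141  -0.1043  1.7972] 13.225
```

Emit:
move_arm:
  jaw: [190, 190, 190, 190, 190, 190, 190, 190, 190, 190]
  dp:
    - [0.005, 0, 0.0005]
    - [0.005, 0, 0.0005]
    - [0.003, 0, 0.0003]
    - [0.003, 0, 0.0003]
    - [0.004, 0, 0.0004]
    - [0.005, 0, 0.0005]
    - [0.005, 0, 0.0005]
    - [0.005, 0, 0.0005]
    - [0.005, 0, 0.0005]
    - [0.005, 0, 0.0005]
  rotation:
    - [0, 0, 0]
    - [0, 0, 0]
    - [0, 0, 0]
    - [0, 0, 0]
    - [0, 0, 0]
    - [0, 0, 0]
    - [0, 0, 0]
    - [0, 0, 0]
    - [0, 0, 0]
    - [0, 0, 0]

```text
clock: 14.48
position: [0.6077, -0.0081, 0.0216]
tool_rot: [3.142, -0.105, 1.797]
force: [0.2, -1.1, 0.8]
grip_width: 0.0217
```

```bash
python3 st.py
python3 - <<'E'
from h import *
c=calibration("wrist");im=grab_frame("wrist"); np.savez("w8.npz",**c); cv2.imwrite("pics/w8.png",im)
g=cv2.cvtColor(im,cv2.COLOR_BGR2GRAY)
m=(g<45).astype(np.uint8); n,l,st,ce=cv2.connectedComponentsWithStats(m)
for i in range(1,n):
    if 60<st[i,4]<200 and 100<ce[i,1]<300 and 250<ce[i,0]<380: print(ce[i],st[i,4],plane("wrist",ce[i],.028,c))
E
```

```text
tcp gauge -0.08545867576732895 0.0006961417171983397 0.021611138663469885 F g -1.092573452943454 0.04815138580545206 0.8057329234422311 w 0.021702495864766958 Mz 0.01381993643381192 q7 -0.17810255437048092 tau7 [-0.5402 -0.0764  0.182 ] [ 3.1416 -0.1047  1.7968] 14.475
```

Emit:
move_arm:
  jaw: [190, 190, 190, 190, 190, 190, 190, 190]
  dp:
    - [0.005, 0, 0.0005]
    - [0.005, 0, 0.0005]
    - [0.005, 0, 0.0005]
    - [0.005, 0, 0.0005]
    - [0.004, 0, 0.0004]
    - [0.002, 0, 0.0002]
    - [0, 0, 0]
    - [0, 0, 0]
  rotation:
    - [0, 0, 0]
    - [0, 0, 0]
    - [0, 0, 0]
    - [0, 0, 0]
    - [0, 0, 0]
    - [0, 0, 0]
    - [0, 0, 0]
    - [0, 0, 0]

```text
clock: 15.52
position: [0.6031, 0.012, 0.0217]
tool_rot: [-3.142, -0.105, 1.797]
force: [0.3, -0.3, 0.8]
grip_width: 0.0213
```

```bash
python3 st.py
```

```text
tcp gauge -0.06488562301757056 0.0006948712174124072 0.021682202413633 F g -0.3326838938087457 -0.2628188807727601 0.7724239094629926 w 0.021298302156331227 Mz 0.0029749090152427506 q7 -0.21343057849120814 tau7 [-0.3623 -0.1266 -0.0042] [-3.1416 -0.1047  1.7968] 15.525
```

Emit:
move_arm:
  jaw: [190, 190, 190, 190, 190, 190]
  dp:
    - [0.0015, 0, 0.00015]
    - [0.0015, 0, 0.00015]
    - [0.0015, 0, 0.00015]
    - [0.0015, 0, 0.00015]
    - [0, 0, 0]
    - [0, 0, 0]
  rotation:
    - [0, 0, 0]
    - [0, 0, 0]
    - [0, 0, 0]
    - [0, 0, 0]
    - [0, 0, 0]
    - [0, 0, 0]

```text
clock: 16.27
position: [0.602, 0.0168, 0.0217]
tool_rot: [3.142, -0.105, 1.797]
force: [-0.3, -0.1, -0.6]
grip_width: 0.0216
```

Emit:
move_arm:
  jaw: [190, 190]
  dp:
    - [0.0015, 0, 0.00015]
    - [0, 0, 0]
  rotation:
    - [0, 0, 0]
    - [0, 0, 0]

```text
clock: 16.52
position: [0.6017, 0.018, 0.0217]
tool_rot: [-3.142, -0.105, 1.797]
force: [-0.9, -1.1, -0.5]
grip_width: 0.022
```

Emit:
move_arm:
  jaw: [190, 190]
  dp:
    - [0.0012, 0, 0.0001]
    - [0, 0, 0]
  rotation:
    - [0, 0, 0]
    - [0, 0, 0]

```text
clock: 16.77
position: [0.6015, 0.019, 0.0218]
tool_rot: [-3.142, -0.105, 1.797]
force: [0.6, -0.4, -0.6]
grip_width: 0.0217
```

Emit:
move_arm:
  jaw: [190, 190]
  dp:
    - [0.001, 0, 0.0001]
    - [0, 0, 0]
  rotation:
    - [0, 0, 0]
    - [0, 0, 0]

```text
clock: 17.02
position: [0.6013, 0.0196, 0.0218]
tool_rot: [-3.142, -0.105, 1.797]
force: [-0.2, -0.6, 0.2]
grip_width: 0.022
```

Emit:
move_arm:
  jaw: [190, 190]
  dp:
    - [0.001, 0, 0.0001]
    - [0, 0, 0]
  rotation:
    - [0, 0, 0]
    - [0, 0, 0]

```text
clock: 17.27
position: [0.6011, 0.0202, 0.0217]
tool_rot: [-3.141, -0.104, 1.797]
force: [-0.7, -3.2, -0.3]
grip_width: 0.0217
```

Emit:
move_arm:
  jaw: [190, 190]
  dp:
    - [0.001, 0, 0.0001]
    - [0, 0, 0]
  rotation:
    - [0, 0, 0]
    - [0, 0, 0]

```text
clock: 17.52
position: [0.601, 0.0208, 0.0219]
tool_rot: [3.142, -0.104, 1.797]
force: [-0.2, -5.5, 1.7]
grip_width: 0.0217
```

Contact was felt, rising to 5.5 N. The two spread fingers constrain the plate sideways, so I'll back off, shut the jaws and press once more at a single middle point so the plate can settle into both pins.

Emit:
move_arm:
  jaw: [190, 255, 255, 255, 255, 255]
  dp:
    - [-0.008, 0, -0.0008]
    - [0, 0, -0.0005]
    - [0, 0, 0]
    - [0, 0, 0]
    - [0.002, 0, 0.0002]
    - [0, 0, 0]
  rotation:
    - [0, 0, 0]
    - [0, 0, 0]
    - [0, 0, 0]
    - [0, 0, 0]
    - [0, 0, 0]
    - [0, 0, 0]

```text
clock: 18.27
position: [0.602, 0.0167, 0.0222]
tool_rot: [3.142, -0.105, 1.797]
force: [0.0, 0.1, -0.4]
grip_width: 0.0002
```

Emit:
move_arm:
  jaw: [255, 255, 255, 255]
  dp:
    - [0.0012, 0, 0.0001]
    - [0.0012, 0, 0.0001]
    - [0, 0, 0]
    - [0, 0, 0]
  rotation:
    - [0, 0, 0]
    - [0, 0, 0]
    - [0, 0, 0]
    - [0, 0, 0]

```text
clock: 18.77
position: [0.6016, 0.0181, 0.0222]
tool_rot: [-3.142, -0.104, 1.797]
force: [0.4, -3.7, 0.4]
grip_width: -0.0001
```

Emit:
move_arm:
  jaw: [255, 255]
  dp:
    - [0.001, 0, 0.0001]
    - [0, 0, 0]
  rotation:
    - [0, 0, 0]
    - [0, 0, 0]

```text
clock: 19.02
position: [0.6014, 0.0185, 0.0221]
tool_rot: [-3.141, -0.104, 1.796]
force: [-0.3, -5.2, 1.1]
grip_width: -0.0
```

Emit:
move_arm:
  jaw: [255, 255, 255]
  dp:
    - [0.001, 0, 0.0001]
    - [0, 0, 0]
    - [0, 0, 0]
  rotation:
    - [0, 0, 0]
    - [0, 0, 0]
    - [0, 0, 0]

```text
clock: 19.4
position: [0.6012, 0.0188, 0.0221]
tool_rot: [-3.141, -0.103, 1.796]
force: [0.5, -7.3, 1.3]
grip_width: -0.0
```

```bash
python3 st.py
python3 - <<'E'
from h import *
c=calibration("wrist");im=grab_frame("wrist"); np.savez("w9.npz",**c); cv2.imwrite("pics/w9.png",im)
E
```

```text
tcp gauge -0.05782738877337219 0.0009710992861055034 0.022118152487072135 F g -7.226919646009606 1.1563297005408792 1.2868431525524804 w -2.7356740634217784e-05 Mz 0.05477002171894115 q7 -0.2271462201359281 tau7 [-1.7503 -1.2221 -0.0203] [-3.1411 -0.1034  1.7961] 19.4
```

Emit:
move_arm:
  jaw: [255, 255, 200, 120, 120, 120]
  dp:
    - [-0.01, 0, -0.001]
    - [-0.04, 0, -0.004]
    - [0, 0, -0.06]
    - [0, 0, -0.06]
    - [0, 0, 0]
    - [0, 0, 0]
  rotation:
    - [0, 0, 0]
    - [0, 0, 0]
    - [0, 0, 0]
    - [0, -0.0333, 0]
    - [0, 0, 0]
    - [0, 0, 0]

```text
clock: 20.2
position: [0.6124, -0.029, 0.1172]
tool_rot: [-3.141, -0.001, 1.797]
force: [-1.2, 0.7, -0.8]
grip_width: 0.0452
```

```bash
python3 st.py
python3 - <<'E'
from h import *
c=calibration("wrist");im=grab_frame("wrist"); np.savez("w10.npz",**c); cv2.imwrite("pics/w10.png",im)
a=cv2.imread("pics/w9.png")
cv2.imwrite("pics/m10.png",np.hstack([cv2.resize(a[0:300,220:420],(400,600)),cv2.resize(im[0:300,220:420],(400,600))]))
A=plane("wrist",(323,100),.142,dict(np.load("w6.npz")))
h=np.radians(103);g=np.array([np.cos(h),np.sin(h)]);N=A[:2]-.017*g
print(proj("wrist",[*A[:2],.142],c),"nest front rim",proj("wrist",[*(N-.031*g),.028],c),"nest",proj("wrist",[*N,.028],c))
E
```

```text
tcp gauge -0.10686044145706473 0.0008444465883407082 0.11723597108408874 F g 0.9839211653462454 1.0276635655890312 -0.7925597007069444 w 0.045182513608392386 Mz -0.0053289765690397225 q7 -0.1893159405470539 tau7 [-0.0039  0.0025 -0.0614] [-3.1415 -0.0005  1.7973] 20.2
[315.5116  35.3235] nest front rim [315.7248 138.8897] nest [315.7168  98.258 ]
```

View pics/m10.png

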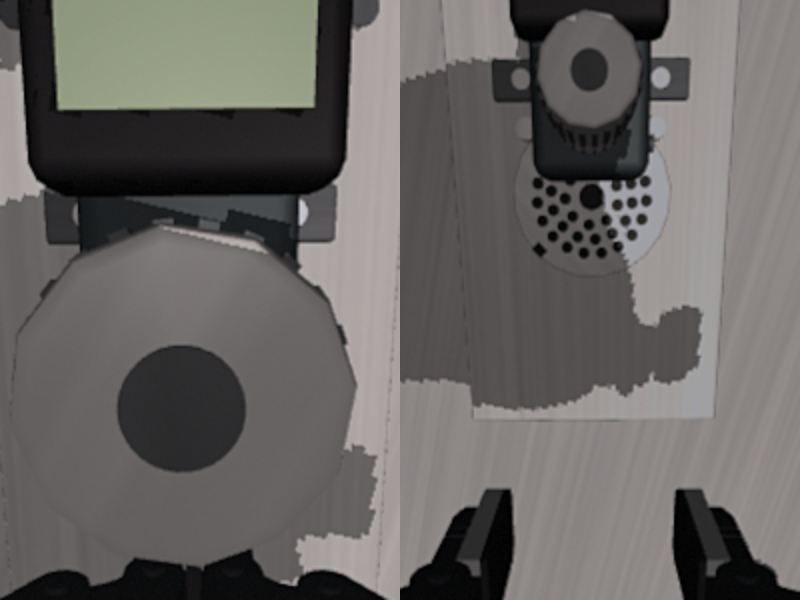

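Right half: the plate's rim touches both pins, at crop (525,130) and (655,128). Its span is 516–670, so its middle is 593, and the pins' middle is 590. The thimble top is where predicted. Next I'm moving above the thimble and pre-turning counter-clockwise for a long clockwise stroke.

Emit:
move_arm:
  jaw: [120, 120, 120, 120, 120, 120, 120, 120]
  dp:
    - [0, 0, -0.04]
    - [0, 0, -0.03]
    - [0.0445, 0.001, 0]
    - [0.0445, 0, 0]
    - [0.0445, 0, 0]
    - [0, 0, 0]
    - [0, 0, 0]
    - [0, 0, 0]
  rotation:
    - [0, 0, 0]
    - [0, 0, 0]
    - [0, 0, 0]
    - [0, 0, 0]
    - [0, 0, 0]
    - [0, 0, -0.055]
    - [0, 0, -0.055]
    - [0, 0, -0.055]

```text
clock: 21.25
position: [0.589, 0.0748, 0.1721]
tool_rot: [-3.14, -0.002, 2.321]
force: [0.3, -1.2, -0.1]
grip_width: 0.0453
```

```bash
python3 st.py
```

```text
tcp gauge -0.00046602292975009285 0.0003098094276300367 0.17210670679636697 F g -1.2183705253543309 -0.001021207964307158 -0.1283091976685466 w 0.04534504085744181 Mz -0.033178525502052525 q7 0.11764404116503586 tau7 [-0.748  -0.3329 -3.9594] [-3.1404 -0.002   2.3205] 21.25
```

Emit:
move_arm:
  jaw: [120, 120, 120, 120, 120, 120, 120, 120, 120, 120]
  dp:
    - [0, 0, 0]
    - [0, 0, 0]
    - [0, 0, 0]
    - [0, 0, 0]
    - [0, 0, 0]
    - [0, 0, 0]
    - [0, 0, 0]
    - [0, 0, 0]
    - [0, 0, 0]
    - [0, 0, 0]
  rotation:
    - [0, 0, -0.055]
    - [0, 0, -0.055]
    - [0, 0, -0.055]
    - [0, 0, -0.055]
    - [0, 0, -0.055]
    - [0, 0, -0.055]
    - [0, 0, -0.055]
    - [0, 0, -0.055]
    - [0, 0, -0.055]
    - [0, 0, 0]

```text
clock: 22.5
position: [0.589, 0.0748, 0.1722]
tool_rot: [3.139, -0.001, -2.414]
force: [0.1, -0.5, -0.5]
grip_width: 0.0452
```

```bash
python3 st.py; python3 -c "
from h import *
print(bot.observe()['qpos'])"
```

```text
tcp gauge -0.0005522604922929553 0.00028360587019415906 0.17217965298826474 F g -0.46284026282911533 0.016426753639969927 -0.5177626944822542 w 0.04521395637468051 Mz 0.021235694164597446 q7 1.4687680319926046 tau7 [0.4877 0.3348 2.939 ] [ 3.1389 -0.0008 -2.4144] 22.5
[ 0.4527  0.7628 -1.0632  1.7044  0.7292  1.1278  1.4688]
```

Emit:
move_arm:
  jaw: [120, 120, 120, 120, 120, 120, 120]
  dp:
    - [0.0, 0, 0]
    - [0, 0, 0]
    - [0, 0, 0]
    - [0, 0, 0.03]
    - [0, 0, 0.03]
    - [0, 0, 0.006]
    - [0, 0, 0]
  rotation:
    - [0, 0, -0.055]
    - [0, 0, -0.055]
    - [0, 0, -0.055]
    - [0, 0, 0]
    - [0, 0, 0]
    - [0, 0, 0]
    - [0, 0, 0]

```text
clock: 23.38
position: [0.5892, 0.0755, 0.1204]
tool_rot: [3.141, 0.0, -1.895]
force: [-0.1, 0.3, 0.8]
grip_width: 0.0456
```

```bash
python3 st.py
python3 - <<'E'
from h import *
print(bot.observe()['qpos'])
for n in("scene","side"): cv2.imwrite(f"pics/{n}1.png",grab_frame(n))
a=cv2.imread("pics/scene1.png");b=cv2.imread("pics/side1.png")
f=lambda i,x,y:cv2.resize(i[y:y+90,x:x+60],(400,600),interpolation=cv2.INTER_CUBIC)
cv2.imwrite("pics/m11.png",np.hstack([f(a,330,140),f(b,275,165)]))
E
```

```text
tcp gauge 8.374781384028196e-05 -8.125421412275013e-05 0.12040095652990157 F g 0.25873722136582805 0.008612482126848245 0.8318101246992123 w 0.04556186122850535 Mz 0.05995388226470547 q7 1.8819281331079907 tau7 [ 0.1736 -0.1491 -0.18  ] [ 3.1409  0.     -1.8955] 23.375
[ 0.472   0.877  -1.118   1.7401  0.8775  1.1161  1.8819]
```

View pics/m11.png

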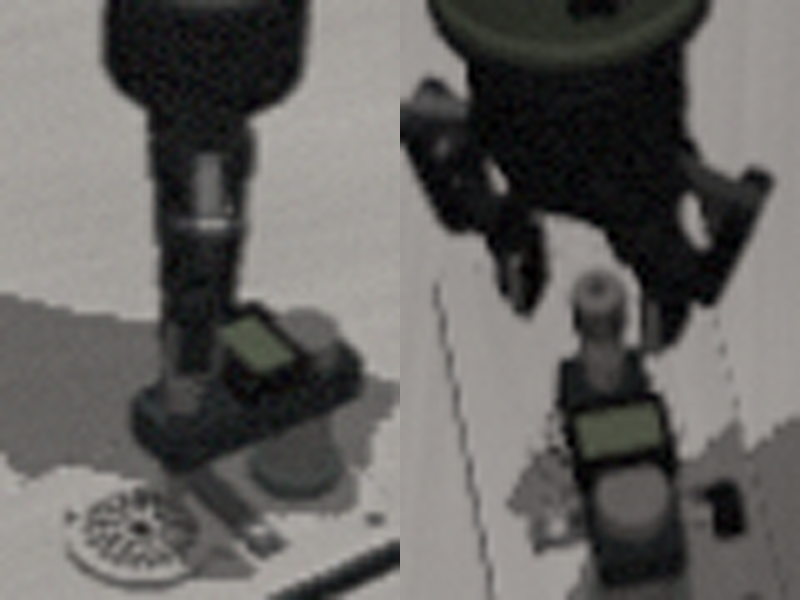

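The thimble (side crop (598,300)) stands midway between the open fingers (525 and 660), and the tips are above the drum. I'm gripping the thimble lightly.

Emit:
move_arm:
  jaw: [160, 190, 220, 220, 220, 220]
  dp:
    - [0, 0, 0.001]
    - [0, 0, 0]
    - [0, 0, 0]
    - [0, 0, 0]
    - [0, 0, 0]
    - [0, 0, 0]
  rotation:
    - [0, 0, 0]
    - [0, 0, 0]
    - [0, 0, 0]
    - [0, 0, 0]
    - [0, 0, 0]
    - [0, 0, 0]
  squeeze: 25

```text
clock: 24.22
position: [0.5887, 0.0755, 0.1203]
tool_rot: [3.141, -0.0, -1.894]
force: [-7.6, 0.6, 9.0]
grip_width: 0.0188
```

```bash
python3 st.py; sleep 0.1;python3 -c "
from h import *
for i in range(4):
  s=bot.observe(); print(s['clock'],s['moment'],s['force'],s['joint_efforts'][6]); grab_frame('side')"
```

```text
tcp gauge 0.0002683294162548616 0.0003558687092066748 0.12031724147896919 F g 2.297938651730769 7.317755119280801 8.960781774104968 w 0.018823596023890873 Mz -0.0016071684706817548 q7 1.8822125660782982 tau7 [ 1.7752 -1.3537  0.017 ] [ 3.1408 -0.0002 -1.8942] 24.225
24.225 [ 0.01    1.6335 -0.0016] [-7.6471  0.5929  8.9608] 0.01702028908766806
24.275 [ 0.0844  1.6196 -0.0281] [-7.6073  0.8093  8.2833] 0.016826953506097198
24.325 [ 0.0178  1.6141 -0.0452] [-6.6258  0.3741  7.3378] 0.016903282958082855
24.375 [0.0083 1.5831 0.0532] [-7.3788  0.4844  8.3538] 0.016878608730621636
```

Emit:
move_arm:
  jaw: [220, 220]
  dp:
    - [0, 0.0007, -0.0008]
    - [0, 0, 0]
  rotation:
    - [0, 0, 0]
    - [0, 0, 0]

```text
clock: 24.68
position: [0.5886, 0.0755, 0.1205]
tool_rot: [3.141, -0.0, -1.894]
force: [-3.1, 1.9, 0.2]
grip_width: 0.0188
```

Emit:
move_arm:
  jaw: [220, 220, 220]
  dp:
    - [0, 0, 0]
    - [0, 0, 0]
    - [0, 0, 0]
  rotation:
    - [0, 0, 0.01]
    - [0, 0, 0.01]
    - [0, 0, 0]

```text
clock: 25.05
position: [0.5887, 0.0754, 0.1205]
tool_rot: [3.141, -0.0, -1.958]
force: [-3.9, 1.5, -1.5]
grip_width: 0.0189
```

```bash
python3 st.py;python3 -c "
from h import *
for i in range(4):
  s=bot.observe(); print(s['clock'],s['moment'],s['force'],s['joint_efforts'][6]); grab_frame('side')"
```

```text
tcp gauge 0.0001644584652795017 0.0004358376809591169 0.12047681657408725 F g 2.3403930141013163 3.430579558466993 -1.5233782257476782 w 0.018933157349421588 Mz -0.07528946294273714 q7 1.8242385753322925 tau7 [ 1.2205 -0.3774 -0.5172] [ 3.1414 -0.0001 -1.9581] 25.05
25.05 [ 0.3477  0.8602 -0.0753] [-3.8691  1.5087 -1.5234] -0.5172097496688366
25.1 [ 0.4035  0.9366 -0.0257] [-3.7172  2.2508 -0.8521] -0.21303527522832155
25.15 [0.3412 0.9802 0.0236] [-4.1167  1.4912 -0.2429] -0.05879080155864358
25.2 [ 0.3819  0.971  -0.0645] [-5.6094  2.0641 -1.0195] 0.00534605685970746
```

```bash
cat > dr.py <<'E'
from h import *
import sys
np.set_printoptions(precision=3,suppress=True)
k=sys.argv[1]; ts=[];ms=[]
for i in range(4):
    s=bot.observe(); ts.append(s["joint_efforts"][6]); ms.append(s["moment"][2]); c=calibration("wrist"); im=grab_frame("wrist")
print("clk",s["clock"],"yaw",round(s["tool_rot"][2],3),"q7",round(s["qpos"][6],3),"tau7",np.array(ts),"Mz",np.array(ms),"F",s["force"],s["position"],"q",s["qpos"])
A=np.r_[s["position"][:2],0]; cx=c["T"][:3,3]-A; cx[2]=0; cx/=np.linalg.norm(cx)
a,b=proj("wrist",A+.009*cx+[0,0,.114],c),proj("wrist",A+.009*cx+[0,0,.096],c); print("drum px",a,b)
cv2.imwrite(f"pics/d{k}.png",im)
E
python3 dr.py 0
```

```text
clk 25.4 yaw -1.957 q7 1.825 tau7 [0.028 0.04  0.032 0.028] Mz [-0.089 -0.023 -0.052 -0.011] F [-4.75   2.577 -0.466] [0.589 0.075 0.12 ] q [ 0.467  0.87  -1.107  1.742  0.869  1.108  1.825]
drum px [316.402 234.934] [316.399 223.216]
```

Emit:
move_arm:
  jaw: [220, 220, 220, 220, 220, 220, 220]
  dp:
    - [0, 0, 0]
    - [0, 0, 0]
    - [0, 0, 0]
    - [0, 0, 0]
    - [0, 0, 0]
    - [0, 0, 0]
    - [0, 0, 0]
  rotation:
    - [0, 0, 0.02]
    - [0, 0, 0.02]
    - [0, 0, 0.02]
    - [0, 0, 0.02]
    - [0, 0, 0]
    - [0, 0, 0]
    - [0, 0, 0]

```text
clock: 26.32
position: [0.5889, 0.0753, 0.1205]
tool_rot: [-3.142, 0.0, -2.208]
force: [-1.9, 0.9, -2.9]
grip_width: 0.0188
```

```bash
python3 dr.py 1
python3 - <<'E'
from h import *
a=cv2.imread("pics/d0.png");b=cv2.imread("pics/d1.png")
x0,y0,w,h=270,150,100,150
cv2.imwrite("pics/m12.png",np.hstack([cv2.resize(i[y0:y0+h,x0:x0+w],(400,600),interpolation=cv2.INTER_CUBIC) for i in(a,b)]))
E
```

```text
clk 26.475 yaw -2.208 q7 1.599 tau7 [0.021 0.018 0.011 0.004] Mz [-0.031  0.062  0.006  0.034] F [-2.01   0.48  -1.651] [0.589 0.075 0.12 ] q [ 0.446  0.844 -1.059  1.743  0.833  1.077  1.599]
drum px [315.911 234.87 ] [315.957 223.153]
```

View pics/m12.png

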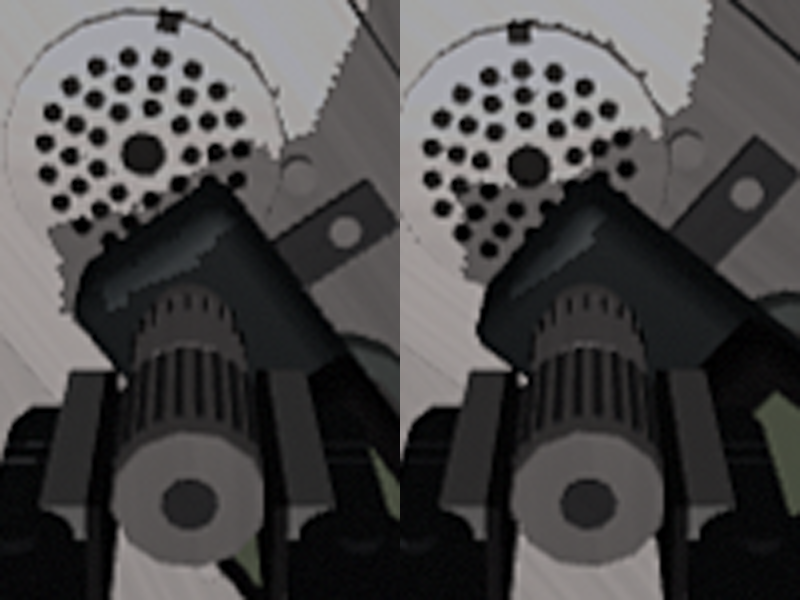

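The mosaic shows the drum's graduation ticks just above the knurling, at crop (150–240, 300), which is wrist rows about 221–228, columns 307–330. They are unchanged between the two frames, so the drum follows the thimble. Tick phase relative to the tool will therefore show the onset of slip.

```bash
cat > ph.py <<'E'
import sys,cv2,numpy as np
np.set_printoptions(precision=2,suppress=True,linewidth=200)
# tick angles on drum facing the camera
xc,R=317.,11.5
for k in sys.argv[1:]:
    g=cv2.cvtColor(cv2.imread(f"pics/d{k}.png"),cv2.COLOR_BGR2GRAY).astype(float)
    phi=np.radians(np.arange(-55,56,1.)); best=np.zeros(len(phi)); P=[]
    for dy in np.arange(0,3,.5):
        x=xc+R*np.sin(phi); y=226.5+dy-4*np.cos(phi)   # tick ring, seen from above: nearest point higher in image
        P.append(cv2.remap(g.astype(np.float32),x.astype(np.float32)[None],y.astype(np.float32)[None],cv2.INTER_LINEAR)[0])
    p=np.mean(P,0); p=p-cv2.GaussianBlur(p[None],(0,0),14)[0]; p/=p.std()
    m=[int(np.degrees(phi[i]).round()) for i in range(2,len(p)-2) if p[i]==p[i-3:i+4].min() and p[i]<-.5]
    print(k,"ticks deg",m)
E
python3 ph.py 0 1
python3 - <<'E'
import cv2,numpy as np
for k in (0,1):
    g=cv2.cvtColor(cv2.imread(f"pics/d{k}.png"),cv2.COLOR_BGR2GRAY); print(g[219:231,302:334])
E
```

```text
[[39 39 42 45 48 53 55 54 45 48 43 25 28 28 29 30 29 31 30 32 31 31 31 30
  31 32 33 33 31 34 32 29]
 [40 43 45 50 52 44 48 42 26 27 27 28 30 33 32 32 32 30 29 28 30 33 32 31
  31 30 31 32 33 32 33 32]
 [44 47 50 44 42 26 26 26 26 30 32 34 37 40 39 41 42 38 36 34 30 31 29 33
  31 31 31 32 33 31 32 32]
 [38 43 41 26 26 28 29 29 28 34 42 43 44 42 44 46 45 46 46 43 37 32 29 30
  32 31 31 31 32 31 32 32]
 [23 26 26 27 28 29 30 32 36 42 45 48 49 44 37 40 50 48 47 43 45 39 34 30
  30 30 32 31 30 31 33 32]
 [25 27 28 28 28 29 30 36 41 42 38 52 56 50 31 32 56 53 45 30 51 47 40 33
  31 30 32 31 31 32 31 32]
 [25 29 28 29 30 27 27 39 45 42 18 48 52 48 31 32 55 55 42 19 56 50 46 33
  32 30 32 31 31 31 31 32]
 [25 28 28 28 30 24 18 41 55 43 14 41 53 49 32 31 54 52 42 18 56 53 47 25
  40 30 30 30 32 32 31 31]
 [26 28 26 27 30 32 15 44 53 43 21 46 52 50 42 44 54 54 45 31 54 53 42 16
  51 34 21 32 29 31 30 31]
 [27 27 27 29 38 41 20 48 53 48 40 53 52 52 52 52 53 53 51 48 53 54 42 18
  57 43 10 32 31 31 30 30]
 [28 28 25 23 41 43 23 55 52 51 50 50 53 51 52 51 52 53 52 53 53 53 45 31
  56 47 16 29 31
[... 1044 characters left out ...]
 56 53 47 37 52 53 54 53 54 55 54 51 44 55 51 29 20
  57 44 13 31 28 29 30 30]
 [26 27 24 26 48 44 24 55 53 52 52 53 52 53 52 53 52 52 54 55 54 50 41 36
  56 47  8 30 31 29 29 29]
 [26 28 21  9 43 44 26 55 53 51 49 52 51 52 52 53 54 53 53 53 53 54 53 53
  53 47 14 35 28 30 28 29]]Traceback (most recent call last):
  File "ph.py", line 12, in <module>
    m=[int(np.degrees(phi[i]).round()) for i in range(2,len(p)-2) if p[i]==p[i-3:i+4].min() and p[i]<-.5]
                                                                           ~~~~~~~~~~~~~~^^
    return umr_minimum(a, axis, None, out, keepdims, initial, where)
ValueError: zero-size array to reduction operation minimum which has no identity
```

```bash
cat > ph.py <<'E'
import sys,cv2,numpy as np
# sub-pixel columns of the drum's dark ticks (rows 224-226), facing the camera
for k in sys.argv[1:]:
    g=cv2.cvtColor(cv2.imread(f"pics/d{k}.png"),cv2.COLOR_BGR2GRAY).astype(np.float32)
    p=cv2.resize(g[224:227,306:330].mean(0)[None],None,fx=10,fy=1,interpolation=cv2.INTER_CUBIC)[0]
    print(k,"ticks",[round(306+(i+.5)/10-.5,1) for i in range(15,len(p)-15) if p[i]==p[i-15:i+16].min() and p[i]<43])
E
python3 ph.py 0 1
```

```text
0 ticks [307.8, 311.9, 316.6, 320.9, 325.1, 327.1]
1 ticks [307.6, 311.9, 316.1, 320.8, 325.1, 327.4]
```

Emit:
move_arm:
  jaw: [220, 220, 220, 220, 220, 220]
  dp:
    - [0, 0, 0]
    - [0, 0, 0]
    - [0, 0, 0]
    - [0, 0, 0]
    - [0, 0, 0]
    - [0, 0, 0]
  rotation:
    - [0, 0, 0.02]
    - [0, 0, 0.02]
    - [0, 0, 0.02]
    - [0, 0, 0.02]
    - [0, 0, 0]
    - [0, 0, 0]

```text
clock: 27.28
position: [0.589, 0.0752, 0.1205]
tool_rot: [-3.141, 0.0, -2.459]
force: [0.8, -0.7, -3.0]
grip_width: 0.0189
```

```bash
python3 dr.py 2;python3 ph.py 2
```

```text
clk 27.425 yaw -2.459 q7 1.375 tau7 [-0.039  0.008  0.022  0.02 ] Mz [-0.029  0.041  0.044  0.041] F [ 0.596 -2.297 -3.882] [0.589 0.075 0.121] q [ 0.422  0.819 -1.01   1.744  0.796  1.047  1.375]
drum px [315.412 234.991] [315.505 223.262]
2 ticks [307.6, 311.8, 315.9, 320.1, 327.1]
```

Emit:
move_arm:
  jaw: [220, 220, 220, 220, 220, 220]
  dp:
    - [0, 0, 0]
    - [0, 0, 0]
    - [0, 0, 0]
    - [0, 0, 0]
    - [0, 0, 0]
    - [0, 0, 0]
  rotation:
    - [0, 0, 0.02]
    - [0, 0, 0.02]
    - [0, 0, 0.02]
    - [0, 0, 0.02]
    - [0, 0, 0]
    - [0, 0, 0]

```text
clock: 28.22
position: [0.5891, 0.075, 0.1205]
tool_rot: [-3.141, 0.0, -2.71]
force: [3.5, -4.8, -3.7]
grip_width: 0.0188
```

```bash
python3 dr.py 3;python3 ph.py 3
```

```text
clk 28.375 yaw -2.71 q7 1.153 tau7 [-0.022  0.013  0.021  0.021] Mz [ 0.011  0.036 -0.005 -0.047] F [ 3.402 -5.005 -5.043] [0.589 0.075 0.121] q [ 0.395  0.795 -0.959  1.745  0.757  1.018  1.153]
drum px [314.912 235.261] [315.053 223.508]
3 ticks [311.4, 315.9, 320.1, 326.4]
```

Emit:
move_arm:
  jaw: [220, 220, 220, 220, 220, 220]
  dp:
    - [0, -0.0005, 0.0005]
    - [0, 0, 0]
    - [0, 0, 0]
    - [0, 0, 0]
    - [0, 0, 0]
    - [0, 0, 0]
  rotation:
    - [0, 0, 0.02]
    - [0, 0, 0.02]
    - [0, 0, 0.02]
    - [0, 0, 0.02]
    - [0, 0, 0]
    - [0, 0, 0]

```text
clock: 29.18
position: [0.5892, 0.0747, 0.1204]
tool_rot: [-3.141, 0.0, -2.961]
force: [1.1, -5.3, 2.4]
grip_width: 0.0187
```

```bash
python3 dr.py 4;python3 ph.py 4
```

```text
clk 29.325 yaw -2.961 q7 0.932 tau7 [-0.01   0.016  0.021  0.022] Mz [-0.054 -0.005  0.013 -0.023] F [ 1.003 -4.721  1.795] [0.589 0.075 0.12 ] q [ 0.367  0.772 -0.905  1.746  0.717  0.989  0.932]
drum px [314.578 235.708] [314.744 223.905]
4 ticks [311.1, 315.9, 320.1, 326.4]
```

Emit:
move_arm:
  jaw: [220, 220, 220, 220, 220, 220]
  dp:
    - [0, 0, 0]
    - [0, 0, 0]
    - [0, 0, 0]
    - [0, 0, 0]
    - [0, 0, 0]
    - [0, 0, 0]
  rotation:
    - [0, 0, 0.02]
    - [0, 0, 0.02]
    - [0, 0, 0.02]
    - [0, 0, 0.02]
    - [0, 0, 0]
    - [0, 0, 0]

```text
clock: 30.12
position: [0.5893, 0.0744, 0.1204]
tool_rot: [-3.141, 0.001, 3.071]
force: [1.2, -5.7, 3.2]
grip_width: 0.0191
```

```bash
python3 dr.py 5;python3 ph.py 5
```

```text
clk 30.275 yaw 3.071 q7 0.713 tau7 [-0.014  0.012  0.017  0.018] Mz [ 0.021  0.027 -0.028 -0.032] F [ 1.283 -6.705  1.826] [0.589 0.074 0.12 ] q [ 0.336  0.75  -0.85   1.748  0.675  0.963  0.713]
drum px [314.24  236.155] [314.438 224.313]
5 ticks [311.1, 315.9, 319.9, 326.2]
```

The tick pitch is close to my step (~14.4°), so slip could be aliased. I'm checking with a smaller step now.

Emit:
move_arm:
  jaw: [220, 220, 220, 220]
  dp:
    - [0, -0.0006, 0]
    - [0, 0, 0]
    - [0, 0, 0]
    - [0, 0, 0]
  rotation:
    - [0, 0, 0.02]
    - [0, 0, 0.012]
    - [0, 0, 0]
    - [0, 0, 0]

```text
clock: 30.82
position: [0.5892, 0.0742, 0.1204]
tool_rot: [-3.141, 0.001, 2.97]
force: [0.8, -5.9, 4.0]
grip_width: 0.0189
```

```bash
python3 dr.py 6;python3 ph.py 6
python3 - <<'E'
import cv2,numpy as np
for k in (0,3,5,6):
    g=cv2.cvtColor(cv2.imread(f"pics/d{k}.png"),cv2.COLOR_BGR2GRAY); print(k);print(g[223:228,302:334])
E
```

```text
clk 30.975 yaw 2.97 q7 0.626 tau7 [-0.005  0.01   0.014  0.014] Mz [-0.043  0.018 -0.039 -0.059] F [ 0.707 -5.809  3.   ] [0.589 0.074 0.12 ] q [ 0.324  0.741 -0.828  1.749  0.658  0.952  0.626]
drum px [314.16  236.346] [314.351 224.487]
6 ticks [311.1, 315.9, 319.9, 326.4]
0
[[23 26 26 27 28 29 30 32 36 42 45 48 49 44 37 40 50 48 47 43 45 39 34 30
  30 30 32 31 30 31 33 32]
 [25 27 28 28 28 29 30 36 41 42 38 52 56 50 31 32 56 53 45 30 51 47 40 33
  31 30 32 31 31 32 31 32]
 [25 29 28 29 30 27 27 39 45 42 18 48 52 48 31 32 55 55 42 19 56 50 46 33
  32 30 32 31 31 31 31 32]
 [25 28 28 28 30 24 18 41 55 43 14 41 53 49 32 31 54 52 42 18 56 53 47 25
  40 30 30 30 32 32 31 31]
 [26 28 26 27 30 32 15 44 53 43 21 46 52 50 42 44 54 54 45 31 54 53 42 16
  51 34 21 32 29 31 30 31]]
3
[[29 29 27 28 28 28 27 34 43 49 47 49 51 44 40 54 52 49 52 46 39 38 31 29
  28 30 28 27 29 28 27 27]
 [26 28 29 27 27 25 31 43 50 45 41 54 56 47 30 61 59 50 41 46 45 49 41 29
  27 27 28 28 28 27 28 28]
 [27 29 27 28 28 20 30 53 51 30 33 57 56 45 24 58 58 46 19 46 58 51 38 34
  24 26 29 27 29 28 28 29]
 [28 29 28 
[... 507 characters left out ...]
 26 22 17 36 60 48 21 45 56 56 48 32 59 59 47 22 56 60 51 26 37
  23 25 26 26 25 25 24 28]
 [26 26 26 28 28 21 42 59 48 20 45 55 56 52 46 58 58 50 30 53 60 49 12 43
  38 24 27 25 25 27 26 27]]
6
[[24 26 26 26 26 26 26 34 45 49 48 50 51 48 44 52 52 52 51 50 44 35 26 25
  27 25 28 25 26 27 28 26]
 [26 27 27 26 26 28 34 45 48 41 41 54 55 49 33 57 57 51 42 55 52 49 35 25
  25 26 27 29 25 28 27 27]
 [27 25 28 25 23 24 39 52 50 25 33 56 56 48 33 58 58 48 21 56 57 53 43 30
  25 26 27 25 26 26 26 27]
 [25 27 25 24 25 20 36 59 49 21 39 56 56 48 33 58 58 49 16 47 60 51 26 36
  27 25 26 27 27 26 25 27]
 [26 26 23 26 29 28 42 58 48 27 44 56 57 52 44 57 59 50 25 53 58 48 12 45
  42 25 28 27 25 26 27 27]]
```

Not slipping so far: ticks are identical after a 0.1 rad step. I'm continuing with 0.19 rad steps, which is not a multiple of the pitch.

Emit:
move_arm:
  jaw: [220, 220, 220, 220, 220]
  dp:
    - [0, -0.0004, -0.0002]
    - [0, 0, 0]
    - [0, 0, 0]
    - [0, 0, 0]
    - [0, 0, 0]
  rotation:
    - [0, 0, 0.02]
    - [0, 0, 0.02]
    - [0, 0, 0.02]
    - [0, 0, 0]
    - [0, 0, 0]

```text
clock: 31.65
position: [0.5891, 0.074, 0.1204]
tool_rot: [-3.141, 0.001, 2.782]
force: [2.4, -5.3, 2.0]
grip_width: 0.0187
```

```bash
python3 dr.py 7;python3 ph.py 7
```

```text
clk 31.8 yaw 2.782 q7 0.463 tau7 [-0.026  0.     0.006  0.006] Mz [-0.03  -0.035 -0.055 -0.035] F [ 1.387 -5.221  1.442] [0.589 0.074 0.12 ] q [ 0.3    0.726 -0.785  1.75   0.625  0.933  0.463]
drum px [314.03  236.768] [314.223 224.882]
7 ticks [310.9, 314.9, 319.6, 326.6]
```

Emit:
move_arm:
  jaw: [220, 220, 220, 220, 220]
  dp:
    - [0, 0, 0]
    - [0, 0, 0]
    - [0, 0, 0]
    - [0, 0, 0]
    - [0, 0, 0]
  rotation:
    - [0, 0, 0.02]
    - [0, 0, 0.02]
    - [0, 0, 0.02]
    - [0, 0, 0]
    - [0, 0, 0]

```text
clock: 32.48
position: [0.589, 0.0737, 0.1204]
tool_rot: [-3.141, 0.001, 2.593]
force: [1.4, -6.1, 1.8]
grip_width: 0.0186
```

```bash
python3 dr.py 8;python3 ph.py 8
```

```text
clk 32.625 yaw 2.593 q7 0.301 tau7 [-0.026 -0.     0.005  0.006] Mz [-0.006  0.027  0.001  0.039] F [ 1.033 -7.201  1.838] [0.589 0.074 0.12 ] q [ 0.274  0.712 -0.742  1.752  0.591  0.915  0.301]
drum px [313.988 237.15 ] [314.187 225.235]
8 ticks [312.1, 316.9, 320.9, 325.1, 327.9]
```

Emit:
move_arm:
  jaw: [220, 220, 220, 220, 220]
  dp:
    - [0, 0, 0]
    - [0, 0, 0]
    - [0, 0, 0]
    - [0, 0, 0]
    - [0, 0, 0]
  rotation:
    - [0, 0, 0.02]
    - [0, 0, 0.02]
    - [0, 0, 0.02]
    - [0, 0, 0]
    - [0, 0, 0]

```text
clock: 33.3
position: [0.5889, 0.0736, 0.1204]
tool_rot: [-3.141, 0.001, 2.404]
force: [-0.1, -7.9, 3.0]
grip_width: 0.0184
```

```bash
python3 dr.py 9;python3 ph.py 9
```

```text
clk 33.45 yaw 2.404 q7 0.139 tau7 [-0.026 -0.     0.005  0.006] Mz [ 0.006  0.01   0.032 -0.04 ] F [-0.125 -5.99   3.11 ] [0.589 0.074 0.12 ] q [ 0.246  0.698 -0.697  1.753  0.557  0.898  0.139]
drum px [314.044 237.575] [314.243 225.626]
9 ticks [309.9, 313.9, 318.6, 322.9, 326.8]
```

Slip started about d7: the ticks moved by about −0.5, then −2.8, then −3.0 px, and −3 px matches 0.19 rad. I'm checking that the thimble's knurling is still fixed to the fingers.

Run:
```python
import cv2,numpy as np
def prof(k):
    g=cv2.cvtColor(cv2.imread(f"pics/d{k}.png"),cv2.COLOR_BGR2GRAY).astype(np.float32); return g
ref=prof(6)
for k in (4,5,7,8,9):
    g=prof(k)
    for nm,r0,r1,c0,c1 in(("knurl",241,253,306,330),("ticks",223,229,308,326)):
        r=cv2.matchTemplate(g[r0-1:r1+1,c0-5:c1+5],ref[r0:r1,c0:c1],cv2.TM_CCOEFF_NORMED)
        i=np.unravel_index(r.argmax(),r.shape); print(k,nm,"dx",i[1]-5,"dy",i[0]-1,r.max().round(3),r.max(0).round(2))
```

```text
4 knurl dx 0 dy 0 0.985 [ 0.6   0.57 -0.38 -0.81  0.11  0.98  0.24 -0.72 -0.48  0.44  0.61]
4 ticks dx 0 dy 0 0.961 [ 0.24  0.51 -0.01 -0.26  0.21  0.96  0.27 -0.12  0.24  0.62  0.25]
5 knurl dx 0 dy 0 0.978 [ 0.65  0.47 -0.52 -0.75  0.28  0.98  0.09 -0.79 -0.36  0.57  0.54]
5 ticks dx 0 dy 0 0.982 [ 0.28  0.44 -0.06 -0.21  0.27  0.98  0.26 -0.04  0.27  0.59  0.21]
7 knurl dx 0 dy 0 0.985 [ 0.44  0.54 -0.38 -0.8   0.11  0.99  0.24 -0.65 -0.32  0.31  0.34]
7 ticks dx -1 dy 0 0.682 [ 0.45  0.14 -0.18 -0.02  0.68  0.67  0.02  0.01  0.59  0.44  0.02]
8 knurl dx 0 dy 0 0.992 [ 0.46  0.5  -0.44 -0.77  0.19  0.99  0.18 -0.66 -0.25  0.34  0.32]
8 ticks dx 1 dy 0 0.899 [-0.15  0.23  0.54  0.03 -0.14  0.23  0.9   0.2  -0.12  0.11  0.51]
9 knurl dx 0 dy 0 0.98 [ 0.47  0.48 -0.5  -0.74  0.26  0.98  0.11 -0.73 -0.28  0.48  0.39]
9 ticks dx -1 dy 0 0.6 [ 0.1  -0.15 -0.02  0.52  0.6  -0.02 -0.    0.49  0.54 -0.02 -0.05]
```

The knurling is fixed in the fingers (dx 0, correlation 0.98), so the thimble turns with the tool while the drum stands still. Slip so far is about 0.43 rad at yaw 2.404. I need about 1.40 rad more, for 1.83 in total.

Emit:
move_arm:
  jaw: [220, 220, 220, 220, 220, 220, 220, 220, 220]
  dp:
    - [-0.0002, -0.0005, 0]
    - [0, 0, 0]
    - [0, 0, 0]
    - [0, 0, 0]
    - [0, 0, 0]
    - [0, 0, 0]
    - [0, 0, 0]
    - [0, 0, 0]
    - [0, 0, 0]
  rotation:
    - [0, 0, 0.03]
    - [0, 0, 0.03]
    - [0, 0, 0.03]
    - [0, 0, 0.03]
    - [0, 0, 0.03]
    - [0, 0, 0.03]
    - [0, 0, 0.02]
    - [0, 0, 0]
    - [0, 0, 0]

```text
clock: 34.62
position: [0.5883, 0.0733, 0.1203]
tool_rot: [-3.14, 0.001, 1.776]
force: [-3.5, -6.3, 5.0]
grip_width: 0.0189
```

```bash
python3 dr.py 10;python3 ph.py 10
```

```text
clk 34.775 yaw 1.776 q7 -0.393 tau7 [-0.024  0.001  0.006  0.006] Mz [-0.022 -0.007 -0.001 -0.004] F [-2.92  -6.956  5.612] [0.588 0.073 0.12 ] q [ 0.15   0.659 -0.545  1.76   0.439  0.848 -0.393]
drum px [314.725 238.83 ] [314.867 226.782]
10 ticks [309.9, 313.9, 318.6]
```

Emit:
move_arm:
  jaw: [220, 220, 220, 220, 220, 220, 220, 220, 220, 220]
  dp:
    - [-0.0004, -0.0004, -0.0003]
    - [0, 0, 0]
    - [0, 0, 0]
    - [0, 0, 0]
    - [0, 0, 0]
    - [0, 0, 0]
    - [0, 0, 0]
    - [0, 0, 0]
    - [0, 0, 0]
    - [0, 0, 0]
  rotation:
    - [0, 0, 0.03]
    - [0, 0, 0.03]
    - [0, 0, 0.03]
    - [0, 0, 0.03]
    - [0, 0, 0.03]
    - [0, 0, 0.03]
    - [0, 0, 0.03]
    - [0, 0, 0.03]
    - [0, 0, 0]
    - [0, 0, 0]

```text
clock: 36.08
position: [0.5874, 0.0734, 0.1204]
tool_rot: [-3.14, 0.002, 1.023]
force: [-5.9, -4.4, 4.4]
grip_width: 0.0189
```

```bash
python3 dr.py 11;python3 ph.py 11
python3 - <<'E'
import cv2,numpy as np
f=lambda k:cv2.cvtColor(cv2.imread(f"pics/d{k}.png"),cv2.COLOR_BGR2GRAY).astype(np.float32)
ref=f(9)
for k in (10,11):
    g=f(k)
    for nm,r0,r1,c0,c1 in(("knurl",241,253,306,330),("ticks",223,229,308,326)):
        r=cv2.matchTemplate(g[r0-2:r1+2,c0-5:c1+5],ref[r0:r1,c0:c1],cv2.TM_CCOEFF_NORMED); print(k,nm,r.max(0).round(2))
E
```

```text
clk 36.225 yaw 1.023 q7 -1.022 tau7 [-0.037  0.     0.008  0.008] Mz [-0.001 -0.025 -0.007 -0.011] F [-6.618 -4.354  5.604] [0.587 0.073 0.12 ] q [ 0.023  0.627 -0.356  1.768  0.288  0.801 -1.022]
drum px [316.177 239.391] [316.203 227.294]
11 ticks [312.1, 316.9, 320.9, 325.1, 327.4, 327.6]
10 knurl [ 0.6   0.59 -0.35 -0.76  0.13  0.99  0.24 -0.68 -0.35  0.46  0.5 ]
10 ticks [0.28 0.45 0.1  0.06 0.24 0.92 0.24 0.07 0.24 0.48 0.26]
11 knurl [ 0.48  0.68 -0.15 -0.78 -0.09  0.93  0.45 -0.29 -0.2   0.16  0.23]
11 ticks [0.21 0.   0.08 0.62 0.45 0.1  0.1  0.54 0.47 0.1  0.02]
```

The total slip is about 0.43 + 0.63 + 0.75 = 1.81 rad (0.29 turn), and the tick phases agree. I'm releasing and retreating upward.

Emit:
move_arm:
  jaw: [190, 150, 120, 120, 120, 120, 120, 120]
  dp:
    - [0, 0, 0]
    - [0, 0, 0]
    - [0, 0, 0]
    - [0, 0, -0.02]
    - [0, 0, -0.05]
    - [0, 0, -0.05]
    - [-0.06, 0, 0]
    - [-0.06, 0, 0]
  rotation:
    - [0, 0, 0]
    - [0, 0, 0]
    - [0, 0, 0]
    - [0, 0, 0]
    - [0, 0, 0]
    - [0, 0, 0]
    - [0, 0, 0]
    - [0, 0, 0]

```text
clock: 37.28
position: [0.5379, -0.009, 0.2179]
tool_rot: [3.14, -0.001, 1.022]
force: [0.9, -0.9, 0.1]
grip_width: 0.0453
```

Emit:
move_arm:
  jaw: [120, 120, 120, 120]
  dp:
    - [0, 0, 0]
    - [0, 0, 0]
    - [0, 0, 0]
    - [0, 0, 0]
  rotation:
    - [0, 0, 0]
    - [0, 0, 0]
    - [0, 0, 0]
    - [0, 0, 0]

```text
clock: 37.78
position: [0.5385, -0.0076, 0.2165]
tool_rot: [-3.141, -0.0, 1.022]
force: [0.4, 0.2, -0.6]
grip_width: 0.0454
```

```bash
python3 st.py
python3 - <<'E'
from h import *
c=calibration("wrist"); np.savez("f.npz",**c); cv2.imwrite("pics/fw.png",grab_frame("wrist"))
for n in("scene","side"): cv2.imwrite(f"pics/{n}2.png",grab_frame(n))
a=cv2.imread("pics/scene2.png");b=cv2.imread("pics/side2.png");w=cv2.imread("pics/fw.png")
f=lambda i,x,y,ww,hh:cv2.resize(i[y:y+hh,x:x+ww],(400,300),interpolation=cv2.INTER_CUBIC)
cv2.imwrite("pics/final.png",np.vstack([np.hstack([f(a,300,170,100,75),f(b,255,195,100,75)]),np.hstack([cv2.resize(w,(400,250)),cv2.resize(a,(400,250))])]))
# bystanders moved?
a0=cv2.imread("pics/scene0.png").astype(int)
for nm,(x,y,r) in dict(coarse=(235,252,16),blue=(195,206,14),knife=(299,275,16),nut=(417,165,20),stone=(461,203,32)).items():
    print(nm,np.abs(a.astype(int)-a0)[y-r:y+r,x-r:x+r].mean().round(2))
E
```

```text
tcp gauge -0.06946976530990383 0.06796957287836392 0.21650517927309348 F g 0.1034727861062146 -0.47756393030427563 -0.5673550028215181 w 0.045356881329487626 Mz 0.05181335378583298 q7 -0.8305686983311305 tau7 [ 0.011   0.0131 -0.0033] [-3.1414 -0.0003  1.022 ] 37.775
coarse 3.94
blue 3.74
knife 3.91
nut 3.81
stone 3.7
```

Run:
```python
from h import *
c=dict(np.load("f.npz")); im=cv2.imread("pics/fw.png"); g=cv2.cvtColor(im,cv2.COLOR_BGR2GRAY)
h=np.radians(103);G=np.array([np.cos(h),np.sin(h)]); A=plane("wrist",(323,100),.142,dict(np.load("w6.npz")))[:2]
N=A-.017*G; u=proj("wrist",[*N,.028],c); print("nest px",u)
x,y=u.astype(int); m=np.zeros_like(g); m[y-25:y+25,x-25:x+25]=255
n,l,st,ce=cv2.connectedComponentsWithStats(((g<60)&(m>0)).astype(np.uint8))
for i in range(1,n):
    if 12<st[i,4]<80 and np.hypot(*(ce[i]-u))<12: p=plane("wrist",ce[i],.028,c); d=p[:2]-N; print(ce[i],st[i,4],"offset g,l mm",1e3*d@G,1e3*(d@[-G[1],G[0]]))
```

```text
nest px [326.5762 107.4801]
```

Run:
```python
from h import *
c=dict(np.load("f.npz")); im=cv2.imread("pics/fw.png"); g=cv2.cvtColor(im,cv2.COLOR_BGR2GRAY)
h=np.radians(103);G=np.array([np.cos(h),np.sin(h)]);L=np.array([-G[1],G[0]]); A=plane("wrist",(323,100),.142,dict(np.load("w6.npz")))[:2]; N=A-.017*G
# rectify the plane z=.028 about the nest: 4 px/mm, gauge -x downward, y(L) leftwards
pts=[(-.05,-.04),(-.05,.04),(.02,.04),(.02,-.04)]
src=np.float32([proj("wrist",[*(N+a*G+b*L),.028],c) for a,b in pts]); dst=np.float32([((.04-b)*4000,(.02-a)*4000) for a,b in pts])
w=cv2.warpPerspective(g,cv2.getPerspectiveTransform(src,dst),(320,280),flags=cv2.INTER_CUBIC); cv2.imwrite("pics/rect.png",w)
cc=cv2.HoughCircles(cv2.GaussianBlur(w,(5,5),0),cv2.HOUGH_GRADIENT,1,40,param1=60,param2=15,minRadius=118,maxRadius=130); 
for q in cc[0][:3]: print("rim: offset g,l mm",(80-q[1])/4,(160-q[0])/4,"r",q[2]/4)
```

```text
Traceback (most recent call last):
TypeError: 'NoneType' object is not subscriptable
```

The plate was seen against both pins before winding and nothing has touched it since. It is clamped, so I'm handing in.

```bash
python3 -c "
from workcell import workorder, bot
print(workorder.job_done(), bot.observe()['clock'])"
```

```text
the job is handed in; nothing more can be done
the job is handed in; nothing more can be done
```

The fine-holed plate is on the small gauge's table, home against both pins, and clamped by the ratchet. I handed the job in at about 38 s of the 72 s allowed.

**Placing:** I set the plate down about 55 mm in front of the nest and slid it in along the gauge's +x. I then pressed it once more with the jaws shut, at about 7 N. The close wrist view before winding showed the rim against both pins.

**Winding:** I gripped only the thimble and turned it about 3.4 rad clockwise. The knurling stayed fixed in the fingers throughout. The drum ticks turned along at first, then stayed behind. Slip from that point was about 1.81 rad, or 0.29 turn, with an estimated error of ±0.05 rad.

**Last checks:**
- **Bystanders:** the coarse plate, blue plate, knife, ring nut and whetstone showed no change beyond image noise.
- **Robot:** it was clear of everything at hand-in, with contact force near zero.
- **Failed:** the final picture was refused because the 12-view limit was reached. Two numerical re-checks of the plate's final position found no usable feature. Its position after winding therefore rests on the earlier view.
- **Torque:** the wrist torque readings were too noisy to confirm the slip independently. The slip figure comes from the drum ticks alone.

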